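Build up an electromagnet in the assembly nest

ROBOT

A 6-joint arm with a two-finger parallel gripper is mounted at the origin on the work surface. World frame = base frame: x ahead of the robot, y to its left, z up, the work surface at z = 0. Lengths are in mm, angles in rad, forces in N, time in s.
With the tool pointing down it reaches from about 250 to 800 mm from the base axis. Payload 3.9 kg.
Tool frame: the origin (TCP) lies midway between the tips of the shut fingers; the grasp point (between the pads) lies 19 mm behind it; z points along the fingers, y is the line along which they close (so a half turn about z gives the same grasp; the last joint's range is limited). The gripper opens to 85 mm and grips with 20 to 120 N. Pads are 22 mm wide; open, the fingers measure 114 mm over their backs; the gripper's body (76 mm by 85 mm) begins 54 mm behind the grasp point. The pads swing forward as they close: fully open they stand 13 mm farther back than shut.
Start: joints at [1.318, 0.26, -0.138, 1.173, 0, 1.571], TCP at [131.307, 508.305, 231.304] pointing down, gripper open.
Joint ranges: [-2.78, 2.78], [-0.83, 1.72], [-1.28, 1.37], [-1.9, 2.12], [-1.57, 1.48], [-3.14, 3.14]. Speed limits (rad/s): [2.57, 2.57, 3.14, 3.14, 3.14, 3.14].

INTERFACE

Orientations are given as a rotation vector (axis times angle).
In Python, from station import sensors, optics, job gives the robot as it stands. The module is installed in compiled form; this text tells all that it offers.
- The arm moves only by the tool send_rows, never from a script. Its argument "plan" is one flat list of numbers, 6 for each row, row after row: the shift along the tool's x, y, z in m, then the turn, a rotation vector about the tool's x, y, z in rad. A call has 1 to 5 rows; each row is the pose to reach, as a shift and turn from the pose commanded when the call began, along the tool's axes at that moment; what a row does not reach only later rows make up. A row lasts 1/8 s, in which the tool goes at most 62.5 mm and 10.7 degrees, less where a joint would pass 70% of its speed; a pose out of reach is approached as far as the arm can. A call with a gripper value outside its range is refused whole. "fingers" is the finger opening in m, from 0 to 0.0854, set as the call begins (left out, the last holds). The fingers move at their own pace and stop on an object; the grip force is fixed at half the most. Time passes only in rows, so rows that repeat a pose let the fingers close. It gives the time, the measured TCP pose, the force, the opening and the grip force at its end, in the units of the state.
- sensors.sense(): the state, without advancing time (a new reading comes with each control period).
- optics.snapshot(name): name is "scene" or "side" or "wrist"; returns a dict with "image" (420x560x3 uint8, red, green, blue), "range_z" (420x560 float32, mm along the optical axis (not along the pixel's ray), 0 where there is no reading), "vfov" (degrees; the focal length in pixels is half the picture's height over the tangent of half this angle, whatever the lens; pixels are square), "cx", "cy" (the principal point, pixels), "rvec" (rotation vector, rad) and "tvec" (3), from world to camera coordinates, as OpenCV has them. Camera axes: x right, y down, z forward; pixel columns grow to the right and rows downward; lengths in mm; the calibration is good to about 2 mm. A picture is of the moment at which its call begins.
- job.close_job(): hands the job in; it is judged then, once.
The state is a dict: "time_s": time; "joint_positions": joint angles; "joint_vel": joint speeds; "joint_efforts": joint torques, N m; "tool_pos": TCP position; "tcp_rot": TCP orientation; "force": force on the tool from outside, world axes, zero at the start; "moment": the same for the moment, N m; "finger_gap": finger opening in mm; "grasp_force": force on a finger pad.
Only numpy, scipy, OpenCV 4.12 (cv2) and the standard library are available. Lean on these libraries where they do the work, as an engineer would, in place of code of your own. Each camera call takes 0.05 s, during which the arm holds its last target. There are 200 camera calls.

TASK

Build up the electromagnet in the round nest of the assembly fixture: first set the core plate flat on the nest floor with its core pointing up, then lower the coil, which lies on its side on the rod rack, all the way down over the core, and finally lay the cover disc on the coil with its boss up, so that it sits level inside the nest, flush with the top of the cheeks. Leave the torque screwdriver, the pliers and the screw box where they are.

Things in the scene. Friction and masses are not known exactly. Their poses are not given: they have to be found in the camera images.
- fixture: Fixed assembly fixture: base disc 140 mm dia, column, round steel plate 160 mm dia (top 62 mm above the bench) and on it the nest: two aluminium cheeks (ring sectors, inner dia 69, outer dia 104, tops 112 mm above the bench, 3 mm bevel inside) at its +x and -x sides. The gaps between them at +y and -y, 38 mm wide, let in fingers that close along y. Origin: centre of underside; z up.
- nest (a point): Centre of the nest floor (the plate's top, 62 mm above the bench, 50 mm below the cheek tops); axes as the fixture's: x through the cheeks, y through the finger gaps, z up.
- core_plate: Plain steel, about 0.36 kg: round plate 64 mm dia, 12 mm thick, with a solid upright core in its middle, 18 mm dia, top 40 mm above the plate's underside, 3 mm bevel at the top. Stands on the bench, core up. Origin: centre of the underside; z along the core.
- coil: Coil on a bobbin, about 0.18 kg: copper winding between black flanges, 50 mm dia, 30 mm long, bore 23 mm dia right through, both ends alike. Starts lying on its side on the rack, axis along the rods, centre 54 mm above the bench. Origin: its centre; z along the bore. On end on the bench its centre is 15 mm up; seated, 27 mm above the core plate's underside.
- cover_disc: Plain steel, about 0.22 kg: disc 64 mm dia, 8 mm thick, with a round boss on the middle of its top, 22 mm dia, 14 mm tall (22 mm overall). Lies on the bench, boss up. Origin: centre of the underside; z along the boss. Seated on the coil its underside is 42 mm above the nest floor.
- rack: Fixed low rod rack: two 8 mm steel rods along its x, 32 mm between centres, tops 34 mm above the bench, 154 mm long, carried by end plates 48 mm wide and 37 mm high at the rods' ends. The coil lies on top between the rods, with free room at its ends and sides; the bench between robot, rack and fixture is bare. Origin: centre of the underside.
- torque_driver: Bystander: black torque screwdriver, 250 mm long and 36 mm wide, lying beyond the fixture. Origin: on the bench under its housing; x along it.
- pliers: Bystander: pliers with green handles, 150 mm long, 12 mm high. Origin: on the bench near the pivot.
- screw_box: Bystander: red open box of screws, 75 x 110 x 26 mm. Origin: centre of the underside.
Not all that is in view belongs to the job. Leave any blue look-alike of the core_plate alone.

How it is judged (in metres and radians):
On the way, in this order (a step that is already met when the one before it is completed fails the run):
1. the core plate lies flat on the nest floor, core up (z of core_plate in the frame of nest between -0.003 and 0.003 m and horizontal distance between core_plate and nest below 0.005 m and angle between core_plate's own z axis and vertical below 0.06 rad), for 0.2 s.
2. the coil is right down over the core of the plate in the nest (all of step 1 and z of coil in the frame of core_plate between 0.024 and 0.03 m and horizontal distance between coil and core_plate below 0.005 m and angle between the z axis of coil and the z axis of core_plate, either way round below 0.06 rad), for 0.2 s.
At the end, for the whole second after the job is handed in: Core plate on the nest floor, core up (height within 3 mm, centre within 5 mm, level within 0.06 rad); coil over the core down on the plate (same tolerances); cover disc on the coil, boss up, its top flush with the cheeks (same tolerances); all released and at rest (all of step 2 and z of cover_disc in the frame of nest between 0.039 and 0.045 m and horizontal distance between cover_disc and nest below 0.005 m and angle between cover_disc's own z axis and vertical below 0.06 rad and linear speed of each of core_plate, coil, cover_disc below 0.02 m/s); the robot touches nothing.
It fails at once if the torque screwdriver is pushed more than 30 mm from its place (distance of torque_driver from where it was at the start of the episode above 0.03 m).
It fails at once if the pliers are pushed more than 30 mm from its place (distance of pliers from where it was at the start of the episode above 0.03 m).
It fails at once if the screw box is pushed more than 30 mm from its place (distance of screw_box from where it was at the start of the episode above 0.03 m).
It also fails if it takes over 72 s, if anything falls off the work surface, if the arm or the gripper's body presses on something with over 40 N, if the wrist force passes 120 N, or if a joint passes its speed limit or range.

## Working session

There is one attempt and no reset: what is moved stays moved. The work goes in short steps, Python scripts to look and compute and a tool call to move; the robot and the scene stay as the last step left them, time stands still between calls to the robot, and variables do not carry over. Pictures are saved under pics/ and viewed, at most 10 in all, crops included, and the job is handed in when it is done.

Besides the shell and the picture viewer there is one more tool, called after ">>>" as name(argument=value, ...), one argument or row to a line, values as JSON. send_rows: Moves the arm, as the interface text tells. Its arguments: {"type":"object","properties":{"plan":{"type":"array"},"fingers":{"type":"number"}},"required":["plan"]}

```bash
mkdir -p pics
cat > h.py <<'E'
import numpy as np, cv2
from scipy.spatial.transform import Rotation as R
from station import sensors, optics, job
def snap(n,f=None):
    s=optics.snapshot(n)
    if f: cv2.imwrite('pics/'+f,cv2.cvtColor(s['image'],cv2.COLOR_RGB2BGR))
    return s
def cloud(s):
    z=s['range_z'].astype(float); h,w=z.shape
    f=h/2/np.tan(np.radians(s['vfov'])/2)
    v,u=np.mgrid[:h,:w]
    p=np.stack([(u-s['cx'])/f*z,(v-s['cy'])/f*z,z],-1)
    M=R.from_rotvec(s['rvec']).as_matrix()
    P=(p-np.array(s['tvec']))@M
    P[z==0]=np.nan
    return P
E
python3 - <<'E'
from h import *
print(sensors.sense())
a=[]
for n in ['scene','side']:
    s=snap(n,n+'0.png'); np.savez(n+'0.npz',P=cloud(s),im=s['image'])
    M=R.from_rotvec(s['rvec']).as_matrix(); print(n,s['vfov'],s['cx'],s['cy'],-M.T@s['tvec'],(s['range_z']==0).mean())
E
```

```text
{'time_s': 0.0, 'joint_positions': array([ 1.31804344e+00,  2.60689804e-01, -1.39407899e-01,  1.17268064e+00,
       -2.25904890e-05,  1.57082123e+00]), 'joint_vel': array([ 0.0001304 , -0.00142656, -0.00083827, -0.00105369,  0.00019439,
       -0.00080707]), 'joint_efforts': array([-6.39554983e-04, -4.05677748e+01,  2.53924280e+01,  1.87113119e-02,
        2.55730703e-05, -1.44279187e-05]), 'tool_pos': array([131.1207535 , 507.64722773, 230.44717064]), 'tcp_rot': array([-3.95977253e-01, -3.11630683e+00,  3.09276840e-03]), 'force': array([-0.1230048 , -0.96032031, -0.0423663 ]), 'moment': array([-0.03725698, -0.02906008, -0.06250624]), 'grasp_force': 0.0, 'finger_gap': 85.15925270285977}
scene 55.94508929831012 285.56353346761193 207.24364040406957 [1099.83384855 -434.6898582   650.83309197] 0.0039115646258503405
side 49.91626149358794 284.0159816148643 215.5250978966964 [ -40.32029346 -717.12193743  654.76980932] 0.0038775510204081634
```

View pics/scene0.png

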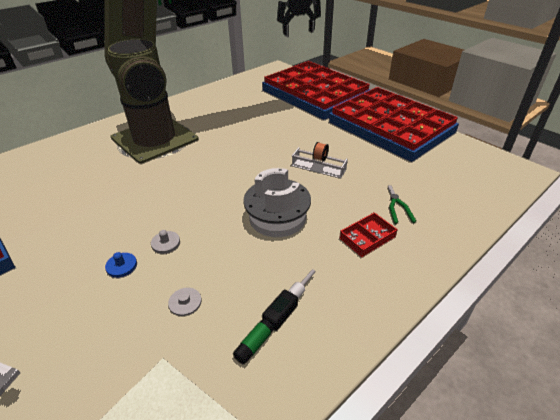

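View pics/side0.png

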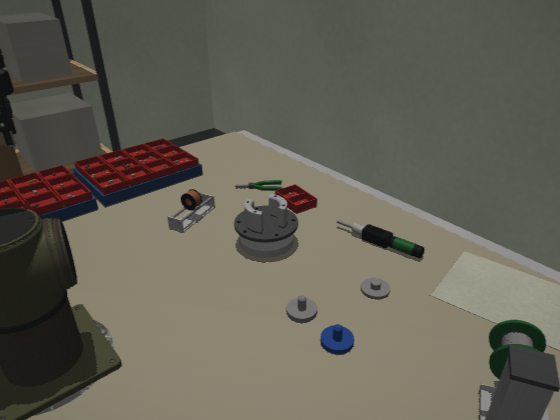

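Scene view: core plate at (165,242), cover disc at (185,300), blue decoy at (121,264), coil on the rack at (320,152), nest at (278,190). The side view agrees: core plate (302,310), disc (375,288), coil (191,200), nest (266,225).

```bash
cat > m.py <<'E'
from h import *
def circ(p):
    p=p[:,:2]; best=(0,)
    A=np.c_[2*p,np.ones(len(p))]
    x=np.linalg.lstsq(A,(p**2).sum(1),rcond=None)[0]
    return x[:2],np.sqrt(x[2]+x[:2]@x[:2])
E
python3 - <<'E'
from m import *
S=dict(scene=dict(core=(165,242),cover=(185,300),nest=(278,200),coil=(320,155)),side=dict(core=(302,310),cover=(375,288),nest=(266,228),coil=(191,205)))
for n in S:
  P=np.load(n+'0.npz')['P']
  for o,(u,v) in S[n].items():
    w=55 if o=='nest' else 30
    q=P[v-w:v+w,u-w:u+w].reshape(-1,3); q=q[~np.isnan(q).any(1)]
    c0=P[v,u]; q=q[np.hypot(*(q-c0)[:,:2].T)<130]
    print(n,o,c0.round(1))
    print('  hist',dict(zip(range(-6,120,4),np.histogram(q[:,2],np.arange(-6,122,4))[0])))
    rng={'core':[(8,16),(36,44)],'cover':[(5,11),(19,25)],'nest':[(58,66),(109,115)],'coil':[(29,35),(36,80)]}[o]
    for a,b in rng:
      k=q[(q[:,2]>a)&(q[:,2]<b)]
      if len(k)<5: continue
      hull=cv2.convexHull(k[:,:2].astype(np.float32))
      (cx,cy),r=cv2.minEnclosingCircle(hull)
      print('  ',a,b,len(k),'mean',k.mean(0).round(1),'mec',round(cx,1),round(cy,1),round(r,1),'rect',cv2.minAreaRect(hull))
E
```

```text
scene core [ 450.5 -212.7   13.3]
  hist {-6: np.int64(614), -2: np.int64(2309), 2: np.int64(58), 6: np.int64(112), 10: np.int64(293), 14: np.int64(9), 18: np.int64(14), 22: np.int64(9), 26: np.int64(12), 30: np.int64(10), 34: np.int64(25), 38: np.int64(17), 42: np.int64(0), 46: np.int64(0), 50: np.int64(0), 54: np.int64(0), 58: np.int64(0), 62: np.int64(0), 66: np.int64(0), 70: np.int64(0), 74: np.int64(0), 78: np.int64(0), 82: np.int64(0), 86: np.int64(0), 90: np.int64(0), 94: np.int64(0), 98: np.int64(0), 102: np.int64(0), 106: np.int64(0), 110: np.int64(0), 114: np.int64(0)}
   8 16 384 mean [ 448.  -213.3   10.9] mec 450.6 -234.8 58.4 rect ((439.84429931640625, -232.65679931640625), (109.69447326660156, 63.89419174194336), 80.33422088623047)
   36 44 35 mean [ 445.  -209.8   38.1] mec 444.6 -209.6 8.5 rect ((444.153076171875, -208.7366180419922), (15.432161331176758, 14.883508682250977), 18.10817527770996)
scene cover [ 623.5 -265.7   19.7]
  hist {-6: np.int64(551), -2: np.int64(2304), 2: np.int64(160), 6: np.int64(453), 10: np.int64(14), 14: np.int64(17), 18: np.int64(71), 22:
[... 5594 characters left out ...]
34: np.int64(104), 38: np.int64(31), 42: np.int64(38), 46: np.int64(29), 50: np.int64(24), 54: np.int64(24), 58: np.int64(25), 62: np.int64(25), 66: np.int64(27), 70: np.int64(31), 74: np.int64(45), 78: np.int64(28), 82: np.int64(1), 86: np.int64(0), 90: np.int64(0), 94: np.int64(0), 98: np.int64(0), 102: np.int64(0), 106: np.int64(0), 110: np.int64(0), 114: np.int64(0)}
   29 35 177 mean [460.6 257.6  32.5] mec 469.4 264.1 79.5 rect ((468.12890625, 266.8396911621094), (154.89559936523438, 46.87713623046875), 22.365785598754883)
   36 80 354 mean [467.9 261.9  57.7] mec 467.4 264.7 78.0 rect ((466.92718505859375, 266.0428466796875), (153.73182678222656, 50.22321701049805), 21.18605613708496)
```

Run:
```python
from m import *
for n in ['scene','side']:
  d=np.load(n+'0.npz');P=d['P'].reshape(-1,3);im=d['im'].reshape(-1,3).astype(int)
  q=P-[549.5,37.5,0]; r=np.hypot(q[:,0],q[:,1]); k=(r<54)&(P[:,2]>109)&(P[:,2]<115)
  a=np.degrees(np.arctan2(q[k,1],q[k,0])); print(n,'ang',np.histogram(a,np.arange(-180,181,10))[0])
  c,rr=cv2.minEnclosingCircle(P[k][:,:2].astype(np.float32)),0; print(c)
  e=np.array([np.cos(np.radians(22)),np.sin(np.radians(22))]);f=np.array([-e[1],e[0]])
  q=P[:,:2]-[468.5,267]; s=q@e;t=q@f
  k=(abs(s)<85)&(abs(t)<40)&(P[:,2]>60)&(P[:,2]<90)
  print('coil z>60',k.sum(),'s',np.percentile(s[k],[0,2,10,50,90,98,100]).round(1),'t',np.percentile(t[k],[0,5,50,95,100]).round(1),P[k,2].max())
  k2=(abs(s)<85)&(abs(t)<40)&(P[:,2]>76)&(P[:,2]<90); print(' top t',t[k2].mean(), 's',s[k2].min(),s[k2].max())
  k3=(abs(s)<85)&(abs(t)<35)&(P[:,2]>25)&(P[:,2]<42)
  print(' rack',cv2.minAreaRect(P[k3][:,:2].astype(np.float32)))
  for end in (P[:,2]>35)&(abs(t)<35)&(abs(s)>68)&(abs(s)<85)&(P[:,2]<42),:
    for sg in(1,-1): print('  end',P[end&(s*sg>0)].mean(0))
```

```text
scene ang [17 14 15 14  1  0  0  0  0  0  4 18 15 13 18 17 14 16 16 18 14 14  2  0
  0  0  0  0  7 15 15 17 15 14 18 12]
((549.5829467773438, 37.611907958984375), 53.67818832397461)
coil z>60 140 s [-11.3 -10.9  -8.2   5.4  18.3  19.1  19.9] t [-24.6 -21.5 -11.4  11.8  22.3] 79.87631898496052
 top t -1.5323198298545075 s -11.169728982629332 19.198965545509893
 rack ((470.5999755859375, 266.94268798828125), (153.25694274902344, 52.74291229248047), 22.43044090270996)
  end [536.4771472  296.2495619   36.58128843]
  end [404.70006319 234.63756052  36.32340087]
side ang [13 15 14 15  0  0  0  0  0  0 11 12 11 10 13  8 13 11 15 13 12 14  0  0
  0  0  0  0  5 14  7 13 10 13 12 14]
((549.6640014648438, 37.42357635498047), 53.647972106933594)
coil z>60 168 s [-16.1 -14.1 -11.9  -1.7  15.9  19.7  20.5] t [-24.9 -22.2  -8.2  17.1  23.7] 82.64204609518113
 top t -2.259720428575694 s -14.483718236473933 20.494651098093126
 rack ((468.3715515136719, 265.5077209472656), (155.5164031982422, 49.32841110229492), 22.28655242919922)
  end [535.76139459 293.71894161  37.54829545]
  end [401.60319924 238.05782912  37.24743046]
```

```bash
cat > g.py <<'E'
import json,sys
from m import *
def down(yaw,pitch=90,):  # tool y at world angle yaw; pitch 90=down; approach z tilts about tool y
    y=np.array([np.cos(np.radians(yaw)),np.sin(np.radians(yaw)),0]); z=np.array([0,0,-1.]); 
    return np.c_[np.cross(y,z),y,z]
def tilt(yaw,dir_deg,elev):
    # tool y at yaw, approach has horizontal part along dir_deg with elevation elev below horizontal
    y=np.array([np.cos(np.radians(yaw)),np.sin(np.radians(yaw)),0]);d,e=np.radians(dir_deg),np.radians(elev)
    z=np.array([np.cos(d)*np.cos(e),np.sin(d)*np.cos(e),-np.sin(e)])
    return np.c_[np.cross(y,z),y,z]
def load():
    c=json.load(open('cmd.json')); return np.array(c['p']),np.array(c['R'])
def save(p,Rm): json.dump(dict(p=list(p),R=[list(r) for r in Rm]),open('cmd.json','w'))
def go(wps,step=55,deg=10,settle=0):
    """wps: [(pos,R)]; prints calls of <=5 rows, tracks rounded command"""
    p,Rm=load(); poses=[]; a,A=p,Rm
    for b,B in wps:
        b=np.array(b,float); dr=R.from_matrix(B@A.T).as_rotvec()
        n=max(1,int(np.ceil(max(np.linalg.norm(b-a)/step,np.degrees(np.linalg.norm(dr))/deg))))
        for i in range(1,n+1): poses.append((a+(b-a)*i/n, R.from_rotvec(dr*i/n).as_matrix()@A))
        a,A=b,B
    poses+= [poses[-1]]*settle
    for i in range(0,len(poses),5):
        rows=[]
        for b,B in poses[i:i+5]:
            rows.append(np.r_[(Rm.T@(b-p)/1000).round(4),R.from_matrix(Rm.T@B).as_rotvec().round(3)])
        print('['+', '.join(f'{x:g}' for x in (np.array(rows)+0.).ravel())+']')
        r=rows[-1]; p=p+Rm@r[:3]*1000; Rm=Rm@R.from_rotvec(r[3:]).as_matrix()
    save(p,Rm)
def state():
    s=sensors.sense(); p,Rm=load()
    print('t',round(s['time_s'],2),'pos',s['tool_pos'].round(1),'err',(s['tool_pos']-p).round(1),'rot',np.degrees(R.from_matrix(R.from_rotvec(s['tcp_rot']).as_matrix()@Rm.T).as_rotvec()).round(2),'q',s['joint_positions'].round(2),'F',s['force'].round(1),'gap',round(s['finger_gap'],1),round(s['grasp_force'],1))
E
python3 - <<'E'
from g import *
save([131.307,508.305,231.304],down(np.degrees(1.318)))
go([([300,130,200],down(73)),([443,-210.5,130],down(73))],settle=2)
E
```

```text
[-0.0322, -0.0405, 0.0039, 0, 0, 0.005, -0.0645, -0.081, 0.0078, 0, 0, 0.011, -0.0967, -0.1215, 0.0117, 0, 0, 0.016, -0.129, -0.162, 0.0157, 0, 0, 0.022, -0.1612, -0.2026, 0.0196, 0, 0, 0.027]
[-0.0333, -0.0396, 0.0039, 0, 0, 0.006, -0.0667, -0.0792, 0.0078, 0, 0, 0.011, -0.1, -0.1188, 0.0117, 0, 0, 0.017, -0.1331, -0.1599, 0.0217, 0, 0, 0.017, -0.1661, -0.2011, 0.0317, 0, 0, 0.017]
[-0.0338, -0.0405, 0.01, 0, 0, 0, -0.0676, -0.081, 0.02, 0, 0, 0, -0.1013, -0.1216, 0.03, 0, 0, 0, -0.1351, -0.1621, 0.04, 0, 0, 0, -0.1688, -0.2027, 0.05, 0, 0, 0]
[0, 0, 0, 0, 0, 0, 0, 0, 0, 0, 0, 0]
```

>>> send_rows(
  plan=[-0.0322, -0.0405, 0.0039, 0, 0, 0.005, -0.0645, -0.081, 0.0078, 0, 0, 0.011, -0.0967, -0.1215, 0.0117, 0, 0, 0.016, -0.129, -0.162, 0.0157, 0, 0, 0.022, -0.1612, -0.2026, 0.0196, 0, 0, 0.027],
  fingers=0.045,
)

```text
time_s: 0.72
tool_pos: [236.9, 270.1, 211.3]
tcp_rot: [0.437, 3.111, -0.001]
force: [1.5, 0.7, 1.0]
finger_gap: 44.8
grasp_force: 0.0
```

>>> send_rows(
  plan=[-0.0333, -0.0396, 0.0039, 0, 0, 0.006, -0.0667, -0.0792, 0.0078, 0, 0, 0.011, -0.1, -0.1188, 0.0117, 0, 0, 0.017, -0.1331, -0.1599, 0.0217, 0, 0, 0.017, -0.1661, -0.2011, 0.0317, 0, 0, 0.017],
)

```text
time_s: 1.35
tool_pos: [341.2, 31.0, 179.8]
tcp_rot: [0.464, 3.106, 0.001]
force: [0.8, 0.8, 0.4]
finger_gap: 45.2
grasp_force: 0.0
```

>>> send_rows(
  plan=[-0.0338, -0.0405, 0.01, 0, 0, 0, -0.0676, -0.081, 0.02, 0, 0, 0, -0.1013, -0.1216, 0.03, 0, 0, 0, -0.1351, -0.1621, 0.04, 0, 0, 0, -0.1688, -0.2027, 0.05, 0, 0, 0],
)

```text
time_s: 1.98
tool_pos: [443.1, -212.2, 129.3]
tcp_rot: [-0.465, -3.107, -0.001]
force: [1.4, 0.0, 0.2]
finger_gap: 45.0
grasp_force: 0.0
```

>>> send_rows(
  plan=[0, 0, 0, 0, 0, 0, 0, 0, 0, 0, 0, 0],
)

```text
time_s: 2.22
tool_pos: [441.9, -210.0, 129.4]
tcp_rot: [-0.465, -3.105, -0.002]
force: [-1.0, 0.3, 0.4]
finger_gap: 45.3
grasp_force: 0.0
```

Run:
```python
from g import *
state()
s=snap('wrist','w1.png'); P=cloud(s).reshape(-1,3); P=P[~np.isnan(P).any(1)]
for c,a,b in (((443,-210.5),9,15),((443,-210.5),36,44)):
  k=P[(np.hypot(*(P[:,:2]-c).T)<40)&(P[:,2]>a)&(P[:,2]<b)]
  if len(k)>5: print(len(k),k.mean(0).round(1),cv2.minEnclosingCircle(k[:,:2].astype(np.float32)))
```

```text
t 2.23 pos [ 441.9 -210.   129.4] err [-1.   0.5 -0.6] rot [ 0.08  0.12 -0.03] q [-0.44  0.27 -0.41  0.9   0.   -0.15] F [-1.   0.3  0.4] gap 45.3 0.0
3117 [ 439.5 -209.5   12.6] ((441.6650085449219, -210.24452209472656), 32.13937759399414)
344 [ 440.8 -209.9   39.6] ((441.7183532714844, -210.32537841796875), 9.141409873962402)
```

View pics/w1.png

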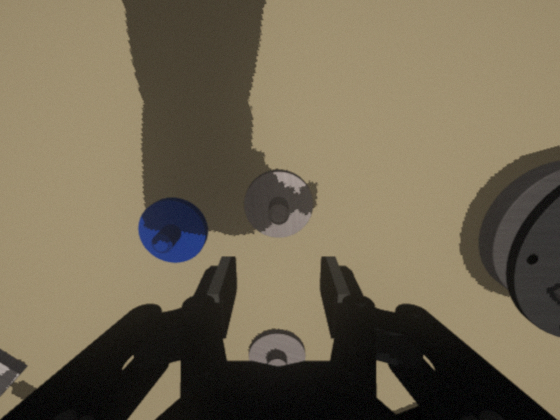

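The wrist view shows the core plate at (278,205), centred between the fingers (at 230 and 330), and the blue decoy at (172,230). The wrist cloud fits circles of radius 32.1 and 9.1, so the position is trustworthy.

>>> send_rows(
  plan=[0, 0, 0.04, 0, 0, 0, 0, 0, 0.08, 0, 0, 0, 0, 0, 0.1, 0, 0, 0, 0, 0, 0.116, 0, 0, 0, 0, 0, 0.116, 0, 0, 0],
)

```text
time_s: 2.9
tool_pos: [441.4, -208.7, 13.5]
tcp_rot: [-0.461, -3.105, -0.002]
force: [0.3, 0.7, 0.6]
finger_gap: 44.6
grasp_force: 0.0
```

>>> send_rows(
  plan=[0, 0, 0, 0, 0, 0, 0, 0, 0, 0, 0, 0, 0, 0, 0, 0, 0, 0, 0, 0, 0, 0, 0, 0],
  fingers=0,
)

```text
time_s: 3.4
tool_pos: [443.7, -210.4, 15.3]
tcp_rot: [0.464, 3.105, 0.001]
force: [-1.3, 2.4, 6.6]
finger_gap: 15.9
grasp_force: 58.9
```

Run:
```python
from g import *
p,Rm=load(); save(p+Rm@[0,0,116],Rm); state(); p,Rm=load()
go([(p+[0,0,60],Rm),([520,-60,180],down(73))],settle=1)
```

```text
t 3.4 pos [ 443.7 -210.4   15.3] err [0.7 0.1 1.3] rot [ 0.01 -0.11  0.01] q [-0.44  0.4  -0.57  0.6   0.   -0.15] F [-1.3  2.4  6.6] gap 15.9 58.9
[0, 0, -0.03, 0, 0, 0, 0, 0, -0.06, 0, 0, 0, -0.0074, 0.0416, -0.0865, 0, 0, 0, -0.0148, 0.0832, -0.113, 0, 0, 0, -0.0222, 0.1249, -0.1395, 0, 0, 0]
[-0.0075, 0.0416, -0.0265, 0, 0, 0, -0.0075, 0.0416, -0.0265, 0, 0, 0]
```

>>> send_rows(
  plan=[0, 0, -0.03, 0, 0, 0, 0, 0, -0.06, 0, 0, 0, -0.0074, 0.0416, -0.0865, 0, 0, 0, -0.0148, 0.0832, -0.113, 0, 0, 0, -0.0222, 0.1249, -0.1395, 0, 0, 0],
)

```text
time_s: 4.03
tool_pos: [500.5, -96.6, 154.1]
tcp_rot: [-0.466, -3.106, 0.0]
force: [1.3, -1.3, -4.3]
finger_gap: 16.0
grasp_force: 59.7
```

>>> send_rows(
  plan=[-0.0075, 0.0416, -0.0265, 0, 0, 0, -0.0075, 0.0416, -0.0265, 0, 0, 0],
)

```text
time_s: 4.28
tool_pos: [523.0, -57.8, 182.1]
tcp_rot: [0.457, 3.103, 0.002]
force: [1.0, -0.4, -4.4]
finger_gap: 16.1
grasp_force: 59.9
```

Run:
```python
from g import *
state()
s=snap('wrist','w2.png'); Q=cloud(s); P=Q.reshape(-1,3); P=P[~np.isnan(P).any(1)]
q=P-[549.5,37.5,0]; r=np.hypot(q[:,0],q[:,1]); k=(r<58)&(P[:,2]>108)&(P[:,2]<116)
print(k.sum(),cv2.minEnclosingCircle(P[k][:,:2].astype(np.float32)),P[k,2].mean())
k2=(r<90)&(P[:,2]>58)&(P[:,2]<66);print(k2.sum(),cv2.minEnclosingCircle(P[k2][:,:2].astype(np.float32)))
a=np.degrees(np.arctan2(q[k,1],q[k,0]))%360; print(np.histogram(a,np.arange(0,361,10))[0])
# held plate
sc=snap('scene','s2.png');side=snap('side')
for n,x in(('scene',sc),('side',side)):
  p=cloud(x).reshape(-1,3);t=sensors.sense()['tool_pos']
  k=(np.hypot(p[:,0]-t[0],p[:,1]-t[1])<45)&(p[:,2]<t[2]+10)&(p[:,2]>t[2]-30)
  print(n,k.sum(),p[k].min(0).round(1),p[k].max(0).round(1))
```

```text
t 4.28 pos [523.  -57.8 182.1] err [2.9 2.2 2.1] rot [ 0.01 -0.32  0.24] q [-0.11  0.28 -0.24  1.04  0.    0.18] F [ 1.  -0.4 -4.4] gap 16.1 59.9
5138 ((548.2343139648438, 37.74606704711914), 52.5806770324707) 112.28159577439357
14186 ((547.92822265625, 38.171966552734375), 80.18348693847656)
[198 203 207 212  29   0   0   0   0   0  31 256 250 268 267 258 268 268
 267 262 263 190   0   0   0   0   0   0 137 182 190 183 180 190 189 190]
scene 444 [489.9 -91.6 164.1] [554.3 -27.1 189.1]
side 389 [486.4 -93.2 165.2] [549.1 -28.9 188.9]
```

View pics/w2.png

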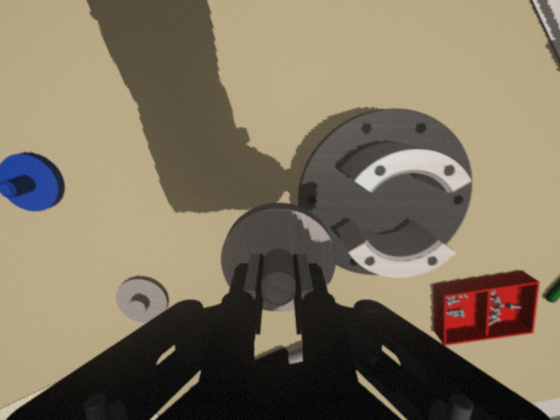

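The plate hangs level in the grip at (278,255), and the nest is at (395,200) with the cheek gaps facing along the finger direction. The nest centre agrees with the other cameras to about 1 mm.

Run:
```python
from g import *
go([([549,37.6,150],down(72.5))],settle=3)
go([([549,37.6,120],down(72.5)),([549,37.6,96],down(72.5)),([549,37.6,77],down(72.5))],step=30,settle=1)
```

```text
[0.0004, 0.0509, 0.015, 0, 0, 0.004, 0.0009, 0.1018, 0.03, 0, 0, 0.009, 0.0009, 0.1018, 0.03, 0, 0, 0.009, 0.0009, 0.1018, 0.03, 0, 0, 0.009, 0.0009, 0.1018, 0.03, 0, 0, 0.009]
[0, 0, 0.015, 0, 0, 0, 0, 0, 0.03, 0, 0, 0, 0, 0, 0.054, 0, 0, 0, 0, 0, 0.073, 0, 0, 0, 0, 0, 0.073, 0, 0, 0]
```

>>> send_rows(
  plan=[0.0004, 0.0509, 0.015, 0, 0, 0.004, 0.0009, 0.1018, 0.03, 0, 0, 0.009, 0.0009, 0.1018, 0.03, 0, 0, 0.009, 0.0009, 0.1018, 0.03, 0, 0, 0.009, 0.0009, 0.1018, 0.03, 0, 0, 0.009],
)

```text
time_s: 5.05
tool_pos: [548.4, 36.2, 149.9]
tcp_rot: [-0.482, -3.104, 0.001]
force: [-0.5, 0.4, -3.6]
finger_gap: 15.6
grasp_force: 60.4
```

Run:
```python
from g import *
s=sensors.sense();print(s['tool_pos'])
for n in('scene','side'):
  p=cloud(snap(n)).reshape(-1,3);t=[549,37.6,149.5]
  k=(np.hypot(p[:,0]-t[0],p[:,1]-t[1])<45)&(p[:,2]<t[2]+2)&(p[:,2]>t[2]-20)
  h=p[k];print(n,k.sum(),((h.min(0)+h.max(0))/2).round(1),cv2.minEnclosingCircle(h[:,:2].astype(np.float32)),h[:,2].min())
  d=p-[549,37.6,0]; k=(np.hypot(d[:,0],d[:,1])<56)&(p[:,2]>109)&(p[:,2]<115); print(cv2.minEnclosingCircle(p[k][:,:2].astype(np.float32)))
print(sensors.sense()['tool_pos'])
```

```text
[548.38242753  36.17001736 149.91323576]
scene 356 [548.6  34.6 142.2] ((548.9694213867188, 34.64939498901367), 32.40168380737305) 133.20563298788304
((550.1651000976562, 36.4483757019043), 52.35797882080078)
side 290 [547.2  35.4 143.7] ((546.6860961914062, 34.881866455078125), 33.35453414916992) 136.27393648035508
((548.8436279296875, 37.50189971923828), 53.38691329956055)
[548.75223462  36.37737554 150.25549634]
```

>>> send_rows(
  plan=[-0.0005, 0.0017, 0.01, 0, 0, 0, -0.0005, 0.0017, 0.03, 0, 0, 0, -0.0005, 0.0017, 0.05, 0, 0, 0, -0.0005, 0.0017, 0.065, 0, 0, 0, -0.0005, 0.0017, 0.073, 0, 0, 0],
)

```text
time_s: 5.78
tool_pos: [549.1, 38.9, 77.0]
tcp_rot: [-0.478, -3.103, 0.001]
force: [-15.9, -2.3, 47.7]
finger_gap: 15.6
grasp_force: 66.4
```

>>> send_rows(
  plan=[0, 0, 0, 0, 0, 0, 0, 0, 0, 0, 0, 0],
)

```text
time_s: 6.02
tool_pos: [550.4, 39.1, 77.3]
tcp_rot: [0.478, 3.104, 0.0]
force: [-0.4, -0.6, -2.2]
finger_gap: 15.7
grasp_force: 60.6
```

Run:
```python
from g import *
p,Rm=load(); save(p+Rm@[-.5,1.7,0],Rm); state()
for n in('scene','side'):
  p=cloud(snap(n,n+'3.png')).reshape(-1,3)
  d=p-[549,37.6,0]; k=(np.hypot(d[:,0],d[:,1])<33)&(p[:,2]>58)&(p[:,2]<90);print(n,np.histogram(p[k,2],np.arange(58,92,2))[0])
```

```text
t 6.03 pos [550.4  39.1  77.3] err [ 0.5 -0.   0.3] rot [ 0.   -0.06 -0.  ] q [ 0.07  0.41 -0.34  0.82 -0.    0.38] F [-0.4 -0.6 -2.2] gap 15.7 60.6
scene [1 7 1 1 1 0 4 5 3 0 1 0 1 0 0 5]
side [ 0  2 13  8  8 14 11 31 55 19  5  8  4  2  6 11]
```

>>> send_rows(
  plan=[0, 0, 0.0015, 0, 0, 0, 0, 0, 0.0015, 0, 0, 0],
)

```text
time_s: 6.38
tool_pos: [550.4, 39.1, 77.3]
tcp_rot: [0.478, 3.103, 0.0]
force: [-3.7, 0.3, 8.6]
finger_gap: 15.6
grasp_force: 61.9
```

>>> send_rows(
  plan=[0, 0, 0, 0, 0, 0, 0, 0, 0, 0, 0, 0, 0, 0, -0.03, 0, 0, 0, 0, 0, -0.07, 0, 0, 0, 0, 0, -0.12, 0, 0, 0],
  fingers=0.04,
)

```text
time_s: 7.0
tool_pos: [549.3, 39.1, 195.7]
tcp_rot: [-0.478, -3.103, 0.001]
force: [0.6, 1.1, -0.6]
finger_gap: 39.9
grasp_force: 0.0
```

Run:
```python
from g import *
p,Rm=load(); save(p+Rm@[0,0,-118.5],Rm); state()
P=cloud(snap('wrist','w4.png')).reshape(-1,3);P=P[~np.isnan(P).any(1)]
d=np.hypot(P[:,0]-549,P[:,1]-37.6)
for lo,hi,rm in((70,78,34),(98,106,15),(109,115,56)):
  k=(d<rm)&(P[:,2]>lo)&(P[:,2]<hi);print(lo,k.sum(),cv2.minEnclosingCircle(P[k][:,:2].astype(np.float32)),P[k].mean(0).round(1))
```

```text
t 7.0 pos [549.3  39.1 195.7] err [-0.6 -0.   0.2] rot [-0.01  0.12 -0.  ] q [ 0.07  0.32 -0.14  1.11  0.    0.38] F [ 0.6  1.1 -0.6] gap 39.9 0.0
70 3041 ((549.957275390625, 37.55662536621094), 33.53699493408203) [549.9  38.4  74.6]
98 338 ((548.3901977539062, 39.363311767578125), 8.981677055358887) [547.7  39.5 101.7]
109 4365 ((548.0320434570312, 38.265419006347656), 52.18626403808594) [543.3  39.7 112.4]
```

View pics/w4.png

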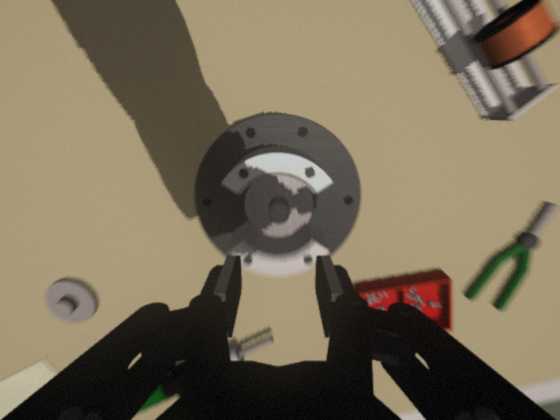

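The core plate is seated: plate top at 74.6 mm, core top at 101.7 mm at (278,208), within about 1.2 mm of the nest centre. The coil is at (515,35). Next I'll grip the coil with the tool at 30° below horizontal, so that a 90° pitch stands it upright with the fingers in the gaps.

Run:
```python
from g import *
A=tilt(112.4,22.4,30); z=A[:,2]; T=np.array([468.7,265.9,54])+14*z
print(T,T-70*z)
go([([430,140,230],tilt(95,5,65)),(T-70*z+[0,0,40],A)],settle=3)
```

```text
[479.90952493 270.52023277  47.        ] [423.86190028 247.41906891  82.        ]
[0.0362, 0.015, -0.0086, -0.021, -0.108, -0.097, 0.0724, 0.0301, -0.0172, -0.043, -0.215, -0.193, 0.1086, 0.0451, -0.0259, -0.064, -0.323, -0.29, 0.1448, 0.0601, -0.0345, -0.086, -0.431, -0.387, 0.1543, 0.0853, -0.0075, -0.154, -0.574, -0.449]
[0.0129, 0.0263, 0.0244, -0.053, -0.151, -0.057, 0.0258, 0.0525, 0.0488, -0.105, -0.303, -0.114, 0.0388, 0.0788, 0.0732, -0.157, -0.454, -0.17, 0.0388, 0.0788, 0.0732, -0.157, -0.454, -0.17, 0.0388, 0.0788, 0.0732, -0.157, -0.454, -0.17]
[-0.0001, 0, 0, 0, 0, -0.001]
```

>>> send_rows(
  plan=[0.0362, 0.015, -0.0086, -0.021, -0.108, -0.097, 0.0724, 0.0301, -0.0172, -0.043, -0.215, -0.193, 0.1086, 0.0451, -0.0259, -0.064, -0.323, -0.29, 0.1448, 0.0601, -0.0345, -0.086, -0.431, -0.387, 0.1543, 0.0853, -0.0075, -0.154, -0.574, -0.449],
  fingers=0.075,
)

```text
time_s: 7.68
tool_pos: [430.3, 166.3, 208.9]
tcp_rot: [-0.195, 2.554, 0.083]
force: [2.1, 0.6, -0.7]
finger_gap: 75.0
grasp_force: 0.0
```

>>> send_rows(
  plan=[0.0129, 0.0263, 0.0244, -0.053, -0.151, -0.057, 0.0258, 0.0525, 0.0488, -0.105, -0.303, -0.114, 0.0388, 0.0788, 0.0732, -0.157, -0.454, -0.17, 0.0388, 0.0788, 0.0732, -0.157, -0.454, -0.17, 0.0388, 0.0788, 0.0732, -0.157, -0.454, -0.17],
)

```text
time_s: 8.3
tool_pos: [450.6, 275.7, 170.2]
tcp_rot: [-0.404, 2.15, 0.201]
force: [-1.3, -0.5, -0.7]
finger_gap: 75.2
grasp_force: 0.0
```

>>> send_rows(
  plan=[-0.0001, 0, 0, 0, 0, -0.001],
)

```text
time_s: 8.43
tool_pos: [448.7, 272.2, 168.1]
tcp_rot: [-0.405, 2.155, 0.196]
force: [0.6, -0.3, -0.4]
finger_gap: 75.0
grasp_force: 0.0
```

Run:
```python
from g import *
state()
e=np.array([np.cos(np.radians(22.4)),np.sin(np.radians(22.4))]);f=np.array([-e[1],e[0]])
s_=snap('wrist','w5.png');P=cloud(s_).reshape(-1,3);P=P[~np.isnan(P).any(1)]
q=P[:,:2]-[472.4,267.4];s=q@e;t=q@f
k=(abs(s)<40)&(abs(t)<30)&(P[:,2]>42)&(P[:,2]<90)
print(k.sum(),'s',np.percentile(s[k],[0,2,50,98,100]).round(1),'t',np.percentile(t[k],[0,2,50,98,100]).round(1),'z',np.percentile(P[k,2],[0,98,100]).round(1))
k=k&(P[:,2]>75);print('top s',s[k].min(),s[k].max(),'t',t[k].mean())
k=(abs(s)<90)&(abs(t)<35)&(P[:,2]>28)&(P[:,2]<40);print(cv2.minAreaRect(P[k][:,:2].astype(np.float32)))
```

```text
t 8.43 pos [448.7 272.2 168.1] err [24.8 24.8 46. ] rot [-2.45  4.66 -1.48] q [ 0.72  0.04 -1.28 -0.67 -0.3   0.21] F [ 0.6 -0.3 -0.4] gap 75.0 0.0
4398 s [-17.8 -17.  -15.1  12.5  14.8] t [-23.2 -20.6   2.4  24.8  26.6] z [42.  79.1 80. ]
top s -17.669304235836737 14.724647669095642 t 2.248678811666416
((472.14544677734375, 270.72998046875), (138.9145050048828, 40.991703033447266), 24.313756942749023)
```

View pics/w5.png

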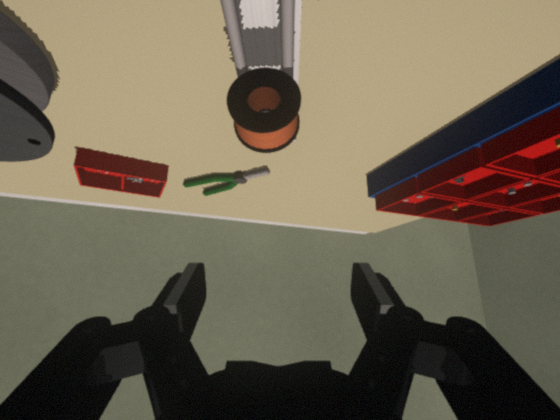

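The wrist view shows the coil at (264,105) between the rods at the top of the picture. The arm stopped short with joint 3 at its limit of -1.28, so this approach is too shallow. I'll fit the kinematics before choosing another tilt.

```bash
cat > k.py <<'E'
from g import *
from scipy.optimize import least_squares
D=[([.2607,-.1394],524.3,230.9),([.27,-.41],489,129.7),([.40,-.57],488,14.5),([.41,-.34],551.5,77.2),([.32,-.14],550.7,195.7)]
def fk(x,q):
    r0,l1,a,l2,b,z0,L1,L2=x; ph=q[1]-q[2]+q[3]
    r=r0+l1*np.sin(q[1]+a)+l2*np.cos(q[1]-q[2]+b); z=z0+l1*np.cos(q[1]+a)-l2*np.sin(q[1]-q[2]+b)
    f=L1+L2*np.cos(q[4]); lat=L2*np.sin(q[4]); r+=f*np.cos(ph); z-=f*np.sin(ph)
    c,s=np.cos(q[0]),np.sin(q[0]); 
    # approach direction
    d=np.array([np.cos(q[4])*np.cos(ph),np.sin(q[4]),-np.cos(q[4])*np.sin(ph)])
    Rz=np.array([[c,-s,0],[s,c,0],[0,0,1]])
    return Rz@[r,lat,z],Rz@d
if __name__=='__main__':
    S=sensors.sense(); qc=S['joint_positions']; tc=S['tool_pos']; zc=R.from_rotvec(S['tcp_rot']).as_matrix()[:,2]
    def res(x):
        o=[]
        for q,r,z in D:
            p,_=fk(x,[0,q[0],q[1],np.pi/2-q[0]+q[1],0]); o+=[p[0]-r,p[2]-z]
        p,d=fk(x,qc); o+=list(3*(p-tc))
        return np.r_[o,(np.array(x)-[0,300,0,300,0,150,60,160])*np.array([.05,.01,1,.01,1,.01,.01,.01])]
    f=least_squares(res,[0,300,0,300,0,150,60,160]); x=f.x
    print(x.round(3),f.fun[:13].round(1)); print(fk(x,qc)[1],zc)
    np.save('x.npy',x)
    lo=np.array([-2.78,-.83,-1.28,-1.9,-1.57]);hi=np.array([2.78,1.72,1.37,2.12,1.48])
    def ik(p,d):
        best=None
        for q0 in([np.arctan2(p[1],p[0]),.3,-.4,.8,0],[np.arctan2(p[1],p[0]),.6,-.9,.2,0],[np.arctan2(p[1],p[0]),.2,.3,1.8,0]):
            g=least_squares(lambda q:np.r_[fk(x,q)[0]-p,300*(fk(x,q)[1]-d)],q0,bounds=(lo,hi))
            if best is None or g.cost<best.cost: best=g
        return best.x.round(2),round(np.sqrt(2*best.cost),1)
    for e in(30,40,45,50,55,60):
        A=tilt(112.4,22.4,e)[:,2]; T=np.array([468.7,265.9,54])+14*A
        print(e,'rack',ik(T,A),'hov60',ik(T-60*A,A))
        for el in (90+e,):
            B=tilt(72.5,-17.5,el)[:,2]; N=np.array([549,38,110])+14*B
            print('   nest',ik(N,B),ik(N+[0,0,50],B))
            B=tilt(72.5,np.degrees(np.arctan2(-250,480)),el)[:,2]; print('   bench 480,-250',ik(np.array([480,-250,15])+10*B,B))
E
python3 k.py
```

```text
[-4.92900e+00  5.68922e+02  8.00000e-03  3.89524e+02 -1.60000e-01
  2.14399e+02  1.19705e+02  3.20361e+02] [ 0.3 -0.7  0.3 -1.9  1.5 -0.1 -1.7  0.3 -0.1  2.  -0.1 -0.   0.1]
[ 0.76505866  0.28680976 -0.57656346] [ 0.76505866  0.28680976 -0.57656346]
30 rack (array([ 0.67,  0.44, -1.28, -1.02, -0.26]), np.float64(57.2)) hov60 (array([ 0.74,  0.21, -1.28, -0.73, -0.32]), np.float64(70.9))
   nest (array([-0.01,  0.76,  0.22,  1.54,  0.15]), np.float64(0.0)) (array([-0.01,  0.73,  0.3 ,  1.64,  0.15]), np.float64(0.0))
   bench 480,-250 (array([-0.48,  0.84,  0.14,  1.39,  0.  ]), np.float64(0.0))
40 rack (array([ 0.62,  0.39, -1.28, -0.91, -0.18]), np.float64(17.5)) hov60 (array([ 0.66,  0.17, -1.28, -0.66, -0.21]), np.float64(25.2))
   nest (array([-0.03,  0.9 ,  0.41,  1.76,  0.18]), np.float64(0.0)) (array([-0.03,  0.87,  0.48,  1.86,  0.18]), np.float64(0.0))
   bench 480,-250 (array([-0.48,  0.99,  0.35,  1.63,  0.  ]), np.float64(0.0))
45 rack (array([ 0.6 ,  0.37, -1.27, -0.84, -0.15]), np.float64(0.0)) hov60 (array([ 0.63,  0.16, -1.28, -0.64, -0.17]), np.float64(1.9))
   nest 
[... 556 characters left out ...]
 rack (array([ 0.58,  0.26, -1.07, -0.37, -0.11]), np.float64(0.0)) hov60 (array([ 0.6 ,  0.09, -1.07, -0.19, -0.12]), np.float64(0.0))
   nest (array([-0.05,  1.12,  0.7 ,  2.09,  0.21]), np.float64(0.0)) (array([-0.05,  1.05,  0.68,  2.12,  0.21]), np.float64(10.8))
   bench 480,-250 (array([-0.48,  1.22,  0.69,  1.99,  0.  ]), np.float64(0.0))
60 rack (array([ 0.57,  0.25, -0.98, -0.17, -0.09]), np.float64(0.0)) hov60 (array([ 0.58,  0.1 , -0.96, -0.  , -0.09]), np.float64(0.0))
   nest (array([-0.05,  1.15,  0.7 ,  2.12,  0.22]), np.float64(14.2)) (array([-0.06,  1.06,  0.65,  2.12,  0.23]), np.float64(29.1))
   bench 480,-250 (array([-0.48,  1.31,  0.81,  2.12,  0.  ]), np.float64(0.6))
```

```bash
sed -i '/    for e in(30/,$d' k.py
cat >> k.py <<'E'
    for e in(48,52):
        A=tilt(112.4,22.4,e)[:,2]; T=np.array([468.7,265.9,54])+14*A
        print(e,'rack',ik(T,A),'hov',ik(T+[0,0,70],A))
        for b in([400,-120],[430,-130],[480,-150]):
            az=np.degrees(np.arctan2(b[1],b[0])); B=tilt(az+90,az,90+e)[:,2]; N=np.array([*b,19])+14*B
            print('   bench',b,ik(N,B),ik(N+[0,0,80],B))
E
python3 k.py | tail -8
python3 - <<'E'
from g import *
d=np.load('scene0.npz');P=d['P'];im=d['im'].astype(int)
k=(im[...,2]>120)&(im[...,0]<70)&(P[...,0]<700)&(P[...,2]>5)&(P[...,2]<50)&(P[...,1]<-200); print('blue',P[k].mean(0),k.sum())
E
```

```text
48 rack (array([ 0.59,  0.32, -1.21, -0.68, -0.13]), np.float64(0.0)) hov (array([ 0.59,  0.11, -1.1 , -0.36, -0.13]), np.float64(0.0))
   bench [400, -120] (array([-0.29,  0.9 ,  0.01,  1.52,  0.  ]), np.float64(0.0)) (array([-0.29,  0.81,  0.06,  1.65, -0.  ]), np.float64(0.0))
   bench [430, -130] (array([-0.29,  0.94,  0.12,  1.59,  0.  ]), np.float64(0.0)) (array([-0.29,  0.86,  0.17,  1.72,  0.  ]), np.float64(0.0))
   bench [480, -150] (array([-0.3 ,  1.03,  0.33,  1.71, -0.  ]), np.float64(0.0)) (array([-0.3 ,  0.96,  0.39,  1.84, -0.  ]), np.float64(0.0))
52 rack (array([ 0.58,  0.28, -1.13, -0.49, -0.12]), np.float64(0.0)) hov (array([ 0.58,  0.1 , -1.02, -0.21, -0.12]), np.float64(0.0))
   bench [400, -120] (array([-0.29,  0.95,  0.07,  1.59,  0.  ]), np.float64(0.0)) (array([-0.29,  0.86,  0.11,  1.72, -0.  ]), np.float64(0.0))
   bench [430, -130] (array([-0.29,  1.  ,  0.18,  1.66,  0.  ]), np.float64(0.0)) (array([-0.29,  0.91,  0.23,  1.79,  0.  ]), np.float64(0.0))
   bench [480, -150] (array([-0.3 ,  1.09,  0.41,  1.8 ,  0.  ]), np.float64(0.0)) (array([-0.3 ,  1.01,  0.45,  1.92,  0.  ]), np.float64(0.0))
blue [ 422.37064074 -335.60941284   15.52793201] 479
```

Run:
```python
from g import *
s=sensors.sense(); save(s['tool_pos'],R.from_rotvec(s['tcp_rot']).as_matrix())
A=tilt(112.4,22.4,50); T=np.array([468.7,265.9,54])+14*A[:,2]
print(T); go([(T+[0,0,70],A)],settle=2)
```

```text
[477.02001429 269.32926243  43.2753778 ]
[0.0153, -0.006, 0.0263, -0.013, 0.129, -0.005, 0.0305, -0.012, 0.0526, -0.025, 0.258, -0.01, 0.0305, -0.012, 0.0526, -0.025, 0.258, -0.01, 0.0305, -0.012, 0.0526, -0.025, 0.258, -0.01]
```

>>> send_rows(
  plan=[0.0153, -0.006, 0.0263, -0.013, 0.129, -0.005, 0.0305, -0.012, 0.0526, -0.025, 0.258, -0.01, 0.0305, -0.012, 0.0526, -0.025, 0.258, -0.01, 0.0305, -0.012, 0.0526, -0.025, 0.258, -0.01],
)

```text
time_s: 8.98
tool_pos: [477.3, 269.8, 114.4]
tcp_rot: [-0.475, 2.401, 0.174]
force: [-0.6, 0.8, 0.5]
finger_gap: 75.3
grasp_force: 0.0
```

```bash
cat > c.py <<'E'
from g import *
state()
e=np.array([np.cos(np.radians(22.4)),np.sin(np.radians(22.4))]);f=np.array([-e[1],e[0]])
for n in('wrist','scene','side'):
    P=cloud(snap(n,'c_%s.png'%n)).reshape(-1,3);P=P[~np.isnan(P).any(1)]
    q=P[:,:2]-[472.4,267.4];s=q@e;t=q@f
    k=(abs(s)<40)&(abs(t)<30)&(P[:,2]>75)&(P[:,2]<84)
    if k.sum()>5: print(n,k.sum(),'top s',s[k].min().round(1),s[k].max().round(1),'t',t[k].mean().round(1),'z',P[k,2].max().round(1))
    k=(abs(s)<40)&(abs(t)<30)&(P[:,2]>50)&(P[:,2]<58)
    if k.sum()>5: print('   t range',t[k].min().round(1),t[k].max().round(1))
    k=(abs(s)<90)&(abs(t)<40)&(P[:,2]>28)&(P[:,2]<40)
    if k.sum()>5: print('   ',cv2.minAreaRect(P[k][:,:2].astype(np.float32)))
E
python3 c.py
```

```text
t 8.97 pos [477.3 269.8 114.4] err [0.3 0.4 1.1] rot [ 0.11 -0.17 -0.02] q [ 0.59  0.1  -1.06 -0.28 -0.13  0.15] F [-0.6  0.8  0.5] gap 75.3 0.0
wrist 1369 top s -17.4 14.6 t 1.9 z 80.3
   t range -23.0 26.8
    ((428.63629150390625, 252.02023315429688), (71.2418212890625, 48.16244888305664), 24.337160110473633)
scene 43 top s -15.0 14.9 t -0.7 z 79.1
   t range -24.3 24.8
    ((470.6993408203125, 268.2171325683594), (152.2466583251953, 46.430450439453125), 22.126808166503906)
side 65 top s -16.7 16.8 t -2.0 z 82.3
   t range -23.5 26.2
    ((467.66607666015625, 266.3887939453125), (154.84564208984375, 47.64056396484375), 22.746849060058594)
```

Run:
```python
from g import *
A=tilt(112.7,22.7,50); T=np.array([467.7,266.4,54])+14*A[:,2]
go([(T+[0,0,20],A),(T,A)],step=26,settle=1)
```

```text
[0.0164, 0.0004, 0.0189, -0.002, 0, -0.002, 0.0327, 0.0009, 0.0378, -0.004, 0, -0.004, 0.0456, 0.0009, 0.0532, -0.004, 0, -0.004, 0.0456, 0.0009, 0.0532, -0.004, 0, -0.004]
```

>>> send_rows(
  plan=[0.0164, 0.0004, 0.0189, -0.002, 0, -0.002, 0.0327, 0.0009, 0.0378, -0.004, 0, -0.004, 0.0456, 0.0009, 0.0532, -0.004, 0, -0.004, 0.0456, 0.0009, 0.0532, -0.004, 0, -0.004],
)

```text
time_s: 9.62
tool_pos: [474.9, 270.7, 42.3]
tcp_rot: [-0.485, 2.404, 0.176]
force: [-0.2, -0.1, 0.3]
finger_gap: 75.1
grasp_force: 0.0
```

>>> send_rows(
  plan=[0, 0, 0, 0, 0, 0, 0, 0, 0, 0, 0, 0, 0, 0, 0, 0, 0, 0, 0, 0, 0, 0, 0, 0],
  fingers=0.03,
)

```text
time_s: 10.12
tool_pos: [477.6, 272.4, 45.9]
tcp_rot: [-0.483, 2.398, 0.18]
force: [-4.3, -0.8, 7.5]
finger_gap: 48.3
grasp_force: 61.8
```

Run:
```python
from g import *
state()
p,A=load(); B=tilt(90-16.7,-16.7,140)
# TCP offset from grip point: 14 along z; grip point 4mm above coil centre
N=np.array([400,-120,19.5])+14*B[:,2]
go([(p+[0,0,80],A)],settle=1)
C=tilt(90+3,3,95)
print('--'); go([([400,90,230],C),(N+[0,0,90],B)],step=50,deg=9,settle=3)
```

```text
t 10.12 pos [477.6 272.4  45.9] err [1.6 2.5 2.7] rot [ 0.24 -0.27  0.11] q [ 0.59  0.3  -1.17 -0.59 -0.12  0.15] F [-4.3 -0.8  7.5] gap 48.3 61.8
[-0.0257, 0, -0.0306, 0, 0, 0, -0.0514, 0, -0.0613, 0, 0, 0, -0.0514, 0, -0.0613, 0, 0, 0]
--
[0.0064, -0.0228, -0.0286, 0.018, 0.13, 0.056, 0.0127, -0.0455, -0.0572, 0.035, 0.259, 0.112, 0.0191, -0.0683, -0.0857, 0.053, 0.389, 0.168, 0.0255, -0.0911, -0.1143, 0.071, 0.518, 0.224, 0.0319, -0.1138, -0.1429, 0.089, 0.648, 0.281]
[0.015, -0.0281, -0.019, 0.017, 0.129, 0.055, 0.0213, -0.0626, 0.0017, -0.01, 0.258, 0.111, 0.0276, -0.0971, 0.0224, -0.037, 0.386, 0.166, 0.0338, -0.1316, 0.0431, -0.065, 0.514, 0.221, 0.0401, -0.1661, 0.0638, -0.093, 0.643, 0.276]
[-0.0154, -0.0349, 0.0142, -0.027, 0.129, 0.052, -0.0308, -0.0698, 0.0285, -0.054, 0.259, 0.104, -0.0308, -0.0698, 0.0285, -0.054, 0.259, 0.104, -0.0308, -0.0698, 0.0285, -0.054, 0.259, 0.104, -0.0308, -0.0698, 0.0285, -0.054, 0.259, 0.104]
```

>>> send_rows(
  plan=[-0.0257, 0, -0.0306, 0, 0, 0, -0.0514, 0, -0.0613, 0, 0, 0, -0.0514, 0, -0.0613, 0, 0, 0],
)

```text
time_s: 10.5
tool_pos: [479.4, 272.8, 129.2]
tcp_rot: [-0.48, 2.392, 0.181]
force: [0.2, 1.1, -2.6]
finger_gap: 48.5
grasp_force: 63.9
```

>>> send_rows(
  plan=[0.0064, -0.0228, -0.0286, 0.018, 0.13, 0.056, 0.0127, -0.0455, -0.0572, 0.035, 0.259, 0.112, 0.0191, -0.0683, -0.0857, 0.053, 0.389, 0.168, 0.0255, -0.0911, -0.1143, 0.071, 0.518, 0.224, 0.0319, -0.1138, -0.1429, 0.089, 0.648, 0.281],
)

```text
time_s: 11.12
tool_pos: [413.0, 120.2, 212.8]
tcp_rot: [-0.164, 3.097, 0.034]
force: [0.9, -0.4, -2.2]
finger_gap: 48.3
grasp_force: 63.8
```

>>> send_rows(
  plan=[0.015, -0.0281, -0.019, 0.017, 0.129, 0.055, 0.0213, -0.0626, 0.0017, -0.01, 0.258, 0.111, 0.0276, -0.0971, 0.0224, -0.037, 0.386, 0.166, 0.0338, -0.1316, 0.0431, -0.065, 0.514, 0.221, 0.0401, -0.1661, 0.0638, -0.093, 0.643, 0.276],
)

```text
time_s: 11.75
tool_pos: [395.2, -47.7, 141.5]
tcp_rot: [-0.213, -2.523, -0.113]
force: [0.5, 0.7, -1.3]
finger_gap: 48.3
grasp_force: 63.8
```

>>> send_rows(
  plan=[-0.0154, -0.0349, 0.0142, -0.027, 0.129, 0.052, -0.0308, -0.0698, 0.0285, -0.054, 0.259, 0.104, -0.0308, -0.0698, 0.0285, -0.054, 0.259, 0.104, -0.0308, -0.0698, 0.0285, -0.054, 0.259, 0.104, -0.0308, -0.0698, 0.0285, -0.054, 0.259, 0.104],
)

```text
time_s: 12.38
tool_pos: [391.8, -114.7, 102.3]
tcp_rot: [-0.327, -2.256, -0.155]
force: [-0.2, 0.3, -1.1]
finger_gap: 48.2
grasp_force: 63.9
```

Run:
```python
from g import *
state()
for n in('scene','side'):
  s=snap(n,n+'6.png'); P=cloud(s); im=s['image']
  p=P.reshape(-1,3);d=np.hypot(p[:,0]-400,p[:,1]+120)
  k=(d<30)&(p[:,2]>60); print(n,k.sum(),p[k].min(0).round(1),p[k].max(0).round(1))
a=cv2.imread('pics/scene6.png')[60:330,60:330];b=cv2.imread('pics/side6.png')[130:400,180:450]
cv2.imwrite('pics/v6.png',cv2.resize(np.hstack([a,b]),(800,400)))
```

```text
t 12.38 pos [ 391.8 -114.7  102.3] err [2.  2.2 1.8] rot [ 0.07 -0.38  0.14] q [-0.29  0.83  0.09  1.7   0.   -0.  ] F [-0.2  0.3 -1.1] gap 48.2 63.9
scene 15 [ 398.7 -141.8   94. ] [ 418.2 -134.9  100.5]
side 550 [ 370.5 -149.4   94.9] [427.  -91.3 562.6]
```

View pics/v6.png

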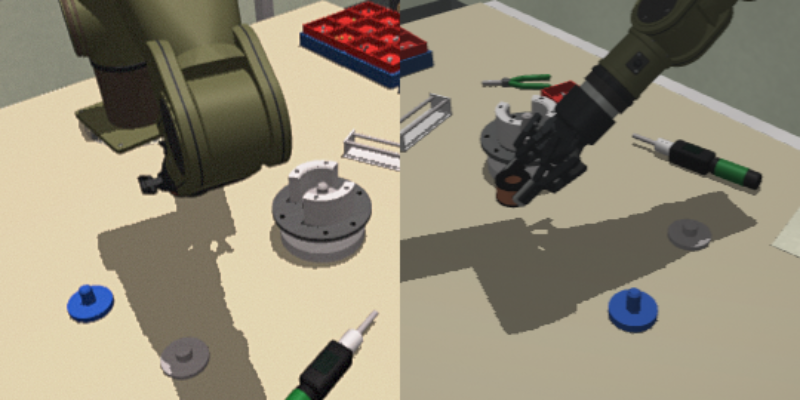

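The side half shows the coil upright in the fingers at (512,187) in that composite, with the core standing in the nest. Next I'll lower it to the bench.

Run:
```python
from g import *
p,A=load()
go([(p-[0,0,84],A)],step=30,settle=2)
```

```text
[-0.0215, 0, 0.018, 0, 0, 0, -0.0429, 0, 0.036, 0, 0, 0, -0.0644, 0, 0.054, 0, 0, 0, -0.0644, 0, 0.054, 0, 0, 0, -0.0644, 0, 0.054, 0, 0, 0]
```

>>> send_rows(
  plan=[-0.0215, 0, 0.018, 0, 0, 0, -0.0429, 0, 0.036, 0, 0, 0, -0.0644, 0, 0.054, 0, 0, 0, -0.0644, 0, 0.054, 0, 0, 0, -0.0644, 0, 0.054, 0, 0, 0],
)

```text
time_s: 13.1
tool_pos: [392.1, -115.0, 18.6]
tcp_rot: [-0.327, -2.254, -0.155]
force: [0.5, -0.7, -1.2]
finger_gap: 48.3
grasp_force: 63.8
```

>>> send_rows(
  plan=[-0.0015, 0, 0.0013, 0, 0, 0, -0.003, 0, 0.0026, 0, 0, 0],
)

```text
time_s: 13.35
tool_pos: [392.0, -115.3, 13.3]
tcp_rot: [-0.328, -2.254, -0.156]
force: [0.1, -0.3, -2.6]
finger_gap: 48.6
grasp_force: 63.9
```

Run:
```python
from g import *
p,A=load(); save(p+A@[-3,0,2.6],A); state()
p=cloud(snap('side','sd7.png')).reshape(-1,3); d=np.hypot(p[:,0]-400,p[:,1]+120);k=(d<27)&(p[:,2]>3)&(p[:,2]<45);print(np.histogram(p[k,2],np.arange(3,46,3))[0])
```

```text
t 13.35 pos [ 392.  -115.3   13.3] err [2.3 1.6 0.8] rot [ 0.09 -0.26  0.07] q [-0.29  0.93  0.04  1.56  0.   -0.  ] F [ 0.1 -0.3 -2.6] gap 48.6 63.9
[  1  18  21  11  13  15  16  26  31  24  84 158   4   3]
```

>>> send_rows(
  plan=[-0.0015, 0, 0.0013, 0, 0, 0, -0.0015, 0, 0.0013, 0, 0, 0],
)

```text
time_s: 13.65
tool_pos: [391.4, -115.2, 10.6]
tcp_rot: [-0.328, -2.252, -0.156]
force: [-0.6, 0.1, -2.3]
finger_gap: 48.6
grasp_force: 63.9
```

>>> send_rows(
  plan=[-0.0015, 0, 0.0013, 0, 0, 0, -0.0015, 0, 0.0013, 0, 0, 0],
)

```text
time_s: 13.9
tool_pos: [391.3, -115.1, 8.5]
tcp_rot: [-0.328, -2.252, -0.156]
force: [-0.4, -0.2, -2.0]
finger_gap: 48.6
grasp_force: 63.9
```

Run:
```python
from g import *
p,A=load(); save(p+A@[-3,0,2.6],A); state()
p=cloud(snap('side','sd8.png')).reshape(-1,3); d=np.hypot(p[:,0]-400,p[:,1]+120);k=(d<27)&(p[:,2]>3)&(p[:,2]<45);print(np.histogram(p[k,2],np.arange(3,46,3))[0])
```

```text
t 13.9 pos [ 391.3 -115.1    8.5] err [1.7 1.8 0. ] rot [ 0.13 -0.14  0.06] q [-0.29  0.93  0.04  1.55  0.   -0.  ] F [-0.4 -0.2 -2. ] gap 48.6 63.9
[ 28  14  12  16  20  19  25  26  36 195  22   4   1   2]
```

>>> send_rows(
  plan=[-0.001, 0, 0.0008, 0, 0, 0, -0.001, 0, 0.0008, 0, 0, 0],
)

```text
time_s: 14.2
tool_pos: [391.4, -115.1, 7.7]
tcp_rot: [-0.328, -2.252, -0.156]
force: [-0.3, -0.1, 0.4]
finger_gap: 48.5
grasp_force: 64.0
```

>>> send_rows(
  plan=[0, 0, 0, 0, 0, 0, 0, 0, 0, 0, 0, 0, 0, 0, 0, 0, 0, 0, 0, 0, -0.04, 0, 0, 0, 0, 0, -0.09, 0, 0, 0],
  fingers=0.075,
)

```text
time_s: 14.82
tool_pos: [457.0, -134.9, 66.2]
tcp_rot: [-0.327, -2.249, -0.157]
force: [1.9, -0.0, -0.9]
finger_gap: 75.1
grasp_force: 0.0
```

Run:
```python
from g import *
p,A=load(); save(p+A@[-1,0,-89.2],A); state()
for n in('scene','side'):
  p=cloud(snap(n,n+'9.png')).reshape(-1,3); d=np.hypot(p[:,0]-400,p[:,1]+120);k=(d<40)&(p[:,2]>3)&(p[:,2]<45);print(n,np.histogram(p[k,2],np.arange(3,46,3))[0])
  k=(d<40)&(p[:,2]>25)&(p[:,2]<35);print(cv2.minEnclosingCircle(p[k][:,:2].astype(np.float32)))
go([([430,-140,150],tilt(72.5,-17.5,100)),([400,-120,110],down(72.5))],step=50,deg=9,settle=2)
```

```text
t 14.82 pos [ 457.  -134.9   66.2] err [1.3 1.8 1.1] rot [0.17 0.   0.06] q [-0.29  0.98  0.33  1.8   0.   -0.  ] F [ 1.9 -0.  -0.9] gap 75.1 0.0
scene [1 0 0 0 0 0 0 0 2 0 0 0 0 0]
((379.5365905761719, -129.32400512695312), 1.992931842803955)
side [ 48  27  29  29  31  30  41  26  80 171   6   0   0   0]
((400.70721435546875, -118.32505798339844), 25.866302490234375)
[0.016, -0.0021, -0.0073, -0.001, -0.14, 0.002, 0.0321, -0.0042, -0.0146, -0.003, -0.279, 0.005, 0.0481, -0.0063, -0.0219, -0.004, -0.419, 0.007, 0.0642, -0.0084, -0.0292, -0.006, -0.559, 0.01, 0.0802, -0.0105, -0.0364, -0.007, -0.698, 0.012]
[0.0136, 0.005, 0.0226, 0, -0.088, 0, 0.0271, 0.01, 0.0453, 0, -0.175, 0, 0.0271, 0.01, 0.0453, 0, -0.175, 0, 0.0271, 0.01, 0.0453, 0, -0.175, 0]
```

Coil stands upright on the bench at about (400.7,-118.3), with its top near 30 mm. Next is a vertical hover over it.

>>> send_rows(
  plan=[0.016, -0.0021, -0.0073, -0.001, -0.14, 0.002, 0.0321, -0.0042, -0.0146, -0.003, -0.279, 0.005, 0.0481, -0.0063, -0.0219, -0.004, -0.419, 0.007, 0.0642, -0.0084, -0.0292, -0.006, -0.559, 0.01, 0.0802, -0.0105, -0.0364, -0.007, -0.698, 0.012],
)

```text
time_s: 15.55
tool_pos: [430.4, -138.2, 150.5]
tcp_rot: [-0.45, -2.941, -0.042]
force: [0.0, 0.4, 0.7]
finger_gap: 75.0
grasp_force: 0.0
```

>>> send_rows(
  plan=[0.0136, 0.005, 0.0226, 0, -0.088, 0, 0.0271, 0.01, 0.0453, 0, -0.175, 0, 0.0271, 0.01, 0.0453, 0, -0.175, 0, 0.0271, 0.01, 0.0453, 0, -0.175, 0],
)

```text
time_s: 16.05
tool_pos: [401.8, -118.6, 110.5]
tcp_rot: [0.475, 3.103, 0.004]
force: [0.7, -0.4, 0.6]
finger_gap: 75.3
grasp_force: 0.0
```

Run:
```python
from g import *
state()
P=cloud(snap('wrist','w10.png')).reshape(-1,3);P=P[~np.isnan(P).any(1)];d=np.hypot(P[:,0]-400.7,P[:,1]+118.3)
k=(d<40)&(P[:,2]>26)&(P[:,2]<36);h=P[k];c=cv2.minEnclosingCircle(h[:,:2].astype(np.float32));print(k.sum(),h.mean(0),c)
go([([*c[0],10],down(72.5))],step=30,settle=1)
state()
```

```text
t 16.05 pos [ 401.8 -118.6  110.5] err [1.7 1.5 0.5] rot [ 0.12 -0.16  0.07] q [-0.29  0.17 -0.59  0.8   0.    0.01] F [ 0.7 -0.4  0.6] gap 75.3 0.0
2376 [ 399.09127026 -117.83022688   30.53271299] ((399.8966064453125, -118.10038757324219), 25.19562530517578)
[0.0002, 0.0005, 0.025, 0, 0, 0, 0.0004, 0.0009, 0.05, 0, 0, 0, 0.0006, 0.0014, 0.075, 0, 0, 0, 0.0007, 0.0018, 0.1, 0, 0, 0, 0.0007, 0.0018, 0.1, 0, 0, 0]
t 16.1 pos [ 403.3 -119.1  110.9] err [  3.3  -0.9 100.9] rot [ 0.09 -0.25  0.06] q [-0.29  0.18 -0.59  0.8   0.    0.01] F [0.2 0.5 0.2] gap 75.2 0.0
```

>>> send_rows(
  plan=[0.001, 0, 0.025, 0, 0, 0, 0.0019, -0.0003, 0.05, 0, 0, 0, 0.0019, -0.0003, 0.075, 0, 0, 0, 0.0019, -0.0003, 0.099, 0, 0, 0, 0.0019, -0.0003, 0.1, 0, 0, 0],
)

```text
time_s: 16.73
tool_pos: [400.9, -118.4, 9.3]
tcp_rot: [0.476, 3.105, 0.004]
force: [0.1, -0.3, -0.3]
finger_gap: 75.1
grasp_force: 0.0
```

>>> send_rows(
  plan=[0, 0, 0, 0, 0, 0, 0, 0, 0, 0, 0, 0, 0, 0, 0, 0, 0, 0, 0, 0, 0, 0, 0, 0],
  fingers=0.03,
)

```text
time_s: 17.23
tool_pos: [401.8, -118.4, 11.7]
tcp_rot: [0.475, 3.099, 0.004]
force: [-0.3, 0.6, 6.6]
finger_gap: 48.3
grasp_force: 61.9
```

Run:
```python
from g import *
s=sensors.sense(); print(s['tool_pos'],s['finger_gap'],s['grasp_force'])
save([400,-118.1,10.5],down(72.5))
go([([400,-118.1,80],down(72.5)),([460,-60,170],down(72.5)),([548.4,39.2,170],down(72.5))],settle=4)
```

```text
[ 401.80989187 -118.42253771   11.6853158 ] 48.33124564190759 61.87462091445923
[0, 0, -0.0348, 0, 0, 0, 0, 0, -0.0695, 0, 0, 0, -0.0133, 0.0245, -0.0995, 0, 0, 0, -0.0265, 0.049, -0.1295, 0, 0, 0, -0.0398, 0.0735, -0.1595, 0, 0, 0]
[-0.0181, 0.0404, 0, 0, 0, 0, -0.0363, 0.0807, 0, 0, 0, 0, -0.0544, 0.1211, 0, 0, 0, 0, -0.0544, 0.1211, 0, 0, 0, 0, -0.0544, 0.1211, 0, 0, 0, 0]
[0, 0, 0, 0, 0, 0, 0, 0, 0, 0, 0, 0]
```

>>> send_rows(
  plan=[0, 0, -0.0348, 0, 0, 0, 0, 0, -0.0695, 0, 0, 0, -0.0133, 0.0245, -0.0995, 0, 0, 0, -0.0265, 0.049, -0.1295, 0, 0, 0, -0.0398, 0.0735, -0.1595, 0, 0, 0],
)

```text
time_s: 17.85
tool_pos: [459.8, -59.6, 171.5]
tcp_rot: [0.476, 3.102, 0.003]
force: [0.4, -0.5, -3.3]
finger_gap: 47.8
grasp_force: 63.6
```

>>> send_rows(
  plan=[-0.0181, 0.0404, 0, 0, 0, 0, -0.0363, 0.0807, 0, 0, 0, 0, -0.0544, 0.1211, 0, 0, 0, 0, -0.0544, 0.1211, 0, 0, 0, 0, -0.0544, 0.1211, 0, 0, 0, 0],
)

```text
time_s: 18.48
tool_pos: [546.7, 38.9, 170.2]
tcp_rot: [0.475, 3.104, 0.002]
force: [0.3, -0.6, -1.3]
finger_gap: 48.2
grasp_force: 63.6
```

>>> send_rows(
  plan=[0, 0, 0, 0, 0, 0, 0, 0, 0, 0, 0, 0],
)

```text
time_s: 18.73
tool_pos: [547.0, 38.4, 170.7]
tcp_rot: [0.477, 3.103, 0.004]
force: [0.1, -0.6, -2.1]
finger_gap: 47.9
grasp_force: 63.6
```

```bash
cat > n.py <<'E'
from g import *
state()
for n in('wrist','scene','side'):
  p=cloud(snap(n,n+'11.png')).reshape(-1,3);p=p[~np.isnan(p).any(1)]; d=np.hypot(p[:,0]-548.7,p[:,1]-38.5)
  for lo,hi,rm,t in((186,196,32,'coil top'),(160,196,32,'coil'),(98,106,14,'core'),(109,115,56,'cheeks')):
    k=(d<rm)&(p[:,2]>lo)&(p[:,2]<hi)
    if k.sum()>8:
      c=cv2.minEnclosingCircle(p[k][:,:2].astype(np.float32));print(n,t,k.sum(),np.round(c[0],1),round(c[1],1),p[k].min(0).round(1),p[k].max(0).round(1))
state()
E
python3 n.py
```

```text
t 18.73 pos [547.   38.4 170.7] err [-1.4 -0.8  0.7] rot [ 0.11 -0.16  0.01] q [ 0.07  0.33 -0.2   1.04  0.    0.37] F [ 0.1 -0.6 -2.1] gap 47.9 63.6
wrist coil top 6631 [542.2  40.5] 30.0 [519.9  11.7 186. ] [571.2  70.3 196. ]
wrist coil 9389 [542.2  40.6] 30.1 [519.9  11.7 160. ] [571.2  70.4 196. ]
wrist core 29 [542.6  41.5] 6.2 [539.8  35.8  98.2] [545.   47.3 101.8]
wrist cheeks 3085 [540.6  40.3] 47.8 [495.9  -3.  109. ] [583.8  87.3 115. ]
scene coil top 216 [551.3  37.5] 31.1 [522.1   6.8 186. ] [572.3  64.7 196. ]
scene coil 492 [551.2  37.4] 31.3 [522.1   6.8 160.1] [572.3  64.7 196. ]
scene core 29 [551.3  38.8] 8.9 [542.6  31.7  98.3] [560.2  46.5 102.7]
scene cheeks 345 [549.4  37.5] 53.6 [496.3  -8.9 109. ] [602.2  87.  113.4]
side coil top 109 [543.5  39.6] 30.9 [519.8   9.8 186.1] [569.9  70.2 195.8]
side coil 284 [546.7  38.9] 31.4 [519.8   7.5 160.2] [569.9  70.2 195.8]
side core 26 [549.1  37.1] 8.7 [541.5  28.9  98.3] [557.4  45.3 105.1]
side cheeks 293 [548.3  37.6] 53.4 [496.  -11.7 109. ] [601.7  87.5 114.9]
t 18.88 pos [547.4  38.7 170.7] err [-1.  -0.5  0.7] rot [ 0.11 -0.17  0.04] q [ 0.07  0.33 -0.2   1.04  0.    0.37] F [ 0.4  0.9 -1.9] gap 48.1 63.6
```

Run:
```python
from g import *
from scipy.optimize import least_squares
for n in('scene','side'):
  s=snap(n); p=cloud(s); im=s['image'].astype(float)
  d=np.hypot(p[...,0]-548.7,p[...,1]-38.5)
  k=(d<35)&(p[...,2]>158)&(p[...,2]<194)&(im[...,0]>1.5*im[...,2])&(im[...,0]>40)
  # drop top-surface/bore points: keep outer cylinder between flanges
  q=p[k]; q=q[(q[:,2]>164)&(q[:,2]<186)]
  cam=-R.from_rotvec(s['rvec']).as_matrix().T@s['tvec']
  f=least_squares(lambda x:np.hypot(q[:,0]-x[0],q[:,1]-x[1])-x[2],[548,38,24],loss='soft_l1',f_scale=1)
  g=least_squares(lambda x:np.hypot(q[:,0]-x[0],q[:,1]-x[1])-23.5,[548,38],loss='soft_l1',f_scale=1)
  print(n,len(q),f.x.round(1),g.x.round(1),np.abs(g.fun).mean().round(2),p[k][:,2].min(),p[k][:,2].max())
```

```text
scene 188 [551.7  35.6  18. ] [546.7  38.7] 3.11 161.10597480368497 187.85011073247017
side 101 [542.9  35.3  19. ] [547.2  37.6] 1.71 161.50704838861748 186.83261959483755
```

>>> send_rows(
  plan=[-0.0018, 0.001, 0.02, 0, 0, 0, -0.0018, 0.001, 0.04, 0, 0, 0, -0.0018, 0.001, 0.055, 0, 0, 0, -0.0018, 0.001, 0.055, 0, 0, 0, -0.0018, 0.001, 0.055, 0, 0, 0],
)

```text
time_s: 19.6
tool_pos: [550.3, 39.7, 116.1]
tcp_rot: [0.475, 3.102, 0.004]
force: [-0.0, -0.8, -2.4]
finger_gap: 48.0
grasp_force: 63.6
```

Run:
```python
from g import *
p,A=load(); save(p+A@[-1.8,1,55],A); state()
a=snap('scene')['image'];b=snap('side')['image'];w=snap('wrist')['image']
c=[cv2.resize(i,(400,300),interpolation=cv2.INTER_CUBIC) for i in (a[140:230,220:340],b[175:265,205:325])]
cv2.imwrite('pics/v12.png',cv2.cvtColor(np.hstack(c),cv2.COLOR_RGB2BGR)); state()
```

```text
t 19.6 pos [550.3  39.7 116.1] err [-0.1  0.1  1.1] rot [ 0.12 -0.22  0.08] q [ 0.07  0.38 -0.28  0.91  0.    0.37] F [-0.  -0.8 -2.4] gap 48.0 63.6
t 19.75 pos [550.6  39.7 116.4] err [0.2 0.2 1.4] rot [ 0.12 -0.27  0.08] q [ 0.07  0.37 -0.28  0.91  0.    0.38] F [-0.3 -0.8 -2.1] gap 48.1 63.6
```

View pics/v12.png

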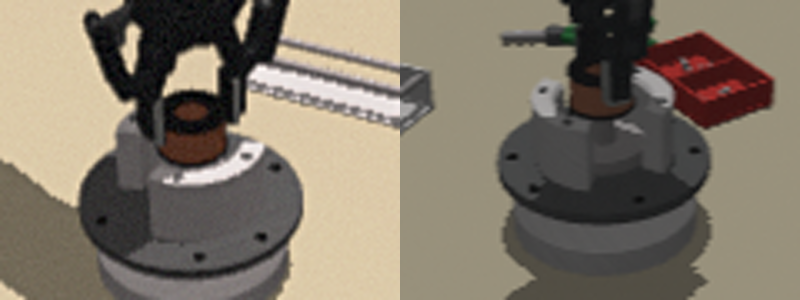

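The coil hangs upright just above the core: in the right half the coil centre is at 602 and the core at 605. Next I'll lower it in small, force-checked steps.

>>> send_rows(
  plan=[0.0005, -0.0008, 0.003, 0, 0, 0, 0.0005, -0.0008, 0.006, 0, 0, 0, 0.0005, -0.0008, 0.009, 0, 0, 0, 0.0005, -0.0008, 0.009, 0, 0, 0],
)

```text
time_s: 20.25
tool_pos: [548.8, 39.1, 106.1]
tcp_rot: [0.475, 3.104, 0.003]
force: [-0.5, 0.2, -1.4]
finger_gap: 48.6
grasp_force: 63.6
```

>>> send_rows(
  plan=[0, 0, 0.003, 0, 0, 0, 0, 0, 0.006, 0, 0, 0, 0, 0, 0.006, 0, 0, 0],
)

```text
time_s: 20.62
tool_pos: [548.9, 39.1, 100.2]
tcp_rot: [0.475, 3.103, 0.004]
force: [0.0, -0.1, -2.6]
finger_gap: 47.8
grasp_force: 63.6
```

>>> send_rows(
  plan=[0, 0, 0.005, 0, 0, 0, 0, 0, 0.009, 0, 0, 0, 0, 0, 0.013, 0, 0, 0, 0, 0, 0.013, 0, 0, 0],
)

```text
time_s: 21.12
tool_pos: [548.8, 39.1, 87.0]
tcp_rot: [0.475, 3.104, 0.003]
force: [0.9, -0.8, -1.9]
finger_gap: 48.1
grasp_force: 63.6
```

Run:
```python
from g import *
p,A=load(); save(p+A@[.5,-.8,28],A); state()
P=cloud(snap('side')).reshape(-1,3); d=np.hypot(P[:,0]-549,P[:,1]-38.5);k=(d<26)&(P[:,2]>70)&(P[:,2]<125);print(np.histogram(P[k,2],np.arange(70,126,3)))
```

```text
t 21.12 pos [548.8  39.1  87. ] err [-0.9  0.1  0. ] rot [ 0.11 -0.11  0.08] q [ 0.07  0.4  -0.33  0.84  0.    0.37] F [ 0.9 -0.8 -1.9] gap 48.1 63.6
(array([ 0, 15, 14, 17, 10,  5,  1,  5,  2,  8,  8, 43, 44,  5,  6,  6,  5,
        8]), array([ 70,  73,  76,  79,  82,  85,  88,  91,  94,  97, 100, 103, 106,
       109, 112, 115, 118, 121, 124]))
```

>>> send_rows(
  plan=[0, 0, 0.0015, 0, 0, 0, 0, 0, 0.0015, 0, 0, 0],
)

```text
time_s: 21.42
tool_pos: [549.2, 39.1, 86.0]
tcp_rot: [0.475, 3.103, 0.004]
force: [-0.5, -0.1, -2.0]
finger_gap: 48.4
grasp_force: 63.6
```

>>> send_rows(
  plan=[0, 0, 0, 0, 0, 0, 0, 0, 0, 0, 0, 0, 0, 0, -0.03, 0, 0, 0, 0, 0, -0.07, 0, 0, 0, 0, 0, -0.11, 0, 0, 0],
  fingers=0.07,
)

```text
time_s: 22.05
tool_pos: [548.9, 38.9, 197.3]
tcp_rot: [0.475, 3.103, 0.004]
force: [0.2, -0.4, -0.1]
finger_gap: 69.8
grasp_force: 0.0
```

```bash
cat > chk.py <<'E'
from g import *
P=cloud(snap('wrist','w13.png')).reshape(-1,3);P=P[~np.isnan(P).any(1)];d=np.hypot(P[:,0]-549,P[:,1]-38.5)
for lo,hi,rm,t in((70,78,34,'plate'),(101,108,28,'coil'),(97,108,9.5,'core'),(109,116,56,'cheeks')):
  k=(d<rm)&(P[:,2]>lo)&(P[:,2]<hi); h=P[k]
  if len(h)>5: 
    A=np.c_[h[:,:2]-[549,38.5],np.ones(len(h))]; pl=np.linalg.lstsq(A,h[:,2],rcond=None)[0]
    print(t,len(h),np.round(cv2.minEnclosingCircle(h[:,:2].astype(np.float32))[0],1),round(cv2.minEnclosingCircle(h[:,:2].astype(np.float32))[1],1),'plane',pl.round(3))
E
python3 - <<'E'
from g import *
p,A=load(); save(p+A@[0,0,-108.5],A); state()
import chk
p,A=load(); go([([575,-110,190],A),([613.5,-264.3,120],A)],settle=3)
E
```

```text
t 22.05 pos [548.9  38.9 197.3] err [-0.8 -0.1  1.8] rot [ 0.12 -0.18  0.08] q [ 0.07  0.32 -0.15  1.1   0.    0.37] F [ 0.2 -0.4 -0.1] gap 69.8 0.0
plate 687 [550.7  38.3] 33.0 plane [-1.7000e-02  5.0000e-03  7.4845e+01]
coil 2388 [547.4  39.5] 25.4 plane [-4.000e-03  0.000e+00  1.043e+02]
core 346 [549.   38.5] 9.5 plane [3.40000e-02 3.00000e-03 1.01724e+02]
cheeks 4378 [548.   38.1] 52.2 plane [-3.00000e-03  1.00000e-03  1.12395e+02]
[-0.023, -0.0448, 0.0018, 0, 0, 0, -0.046, -0.0896, 0.0037, 0, 0, 0, -0.069, -0.1345, 0.0055, 0, 0, 0, -0.0897, -0.1683, 0.023, 0, 0, 0, -0.1105, -0.2022, 0.0405, 0, 0, 0]
[-0.0208, -0.0339, 0.0175, 0, 0, 0, -0.0416, -0.0678, 0.035, 0, 0, 0, -0.0416, -0.0678, 0.035, 0, 0, 0, -0.0416, -0.0678, 0.035, 0, 0, 0, -0.0416, -0.0678, 0.035, 0, 0, 0]
```

Coil seated: top at 104.3 mm, level, offset from the core by less than 2 mm. Now the cover disc.

>>> send_rows(
  plan=[-0.023, -0.0448, 0.0018, 0, 0, 0, -0.046, -0.0896, 0.0037, 0, 0, 0, -0.069, -0.1345, 0.0055, 0, 0, 0, -0.0897, -0.1683, 0.023, 0, 0, 0, -0.1105, -0.2022, 0.0405, 0, 0, 0],
  fingers=0.045,
)

```text
time_s: 22.72
tool_pos: [594.5, -188.7, 155.2]
tcp_rot: [0.476, 3.101, 0.004]
force: [0.8, -0.5, 0.0]
finger_gap: 45.1
grasp_force: 0.0
```

>>> send_rows(
  plan=[-0.0208, -0.0339, 0.0175, 0, 0, 0, -0.0416, -0.0678, 0.035, 0, 0, 0, -0.0416, -0.0678, 0.035, 0, 0, 0, -0.0416, -0.0678, 0.035, 0, 0, 0, -0.0416, -0.0678, 0.035, 0, 0, 0],
)

```text
time_s: 23.35
tool_pos: [613.6, -263.2, 120.9]
tcp_rot: [0.474, 3.102, 0.004]
force: [-0.4, 0.0, 0.8]
finger_gap: 45.1
grasp_force: 0.0
```

Run:
```python
from g import *
state()
P=cloud(snap('wrist','w14.png')).reshape(-1,3);P=P[~np.isnan(P).any(1)];d=np.hypot(P[:,0]-613.5,P[:,1]+264)
for lo,hi,rm in((5,11,38),(19,25,16)):
  k=(d<rm)&(P[:,2]>lo)&(P[:,2]<hi);print(k.sum(),cv2.minEnclosingCircle(P[k][:,:2].astype(np.float32)),P[k,2].mean())
state()
```

```text
t 23.35 pos [ 613.6 -263.2  120.9] err [0.1 1.1 0.9] rot [ 0.11 -0.21  0.14] q [-0.41  0.56  0.04  1.05  0.   -0.1 ] F [-0.4  0.   0.8] gap 45.1 0.0
3193 ((612.095703125, -264.2894592285156), 32.220523834228516) 8.583178316866206
501 ((612.0977783203125, -264.2747497558594), 11.088717460632324) 22.501107901569988
t 23.4 pos [ 613.7 -263.1  121. ] err [0.2 1.2 1. ] rot [ 0.1  -0.22  0.16] q [-0.41  0.56  0.04  1.05  0.   -0.1 ] F [ 0.4 -0.   0.1] gap 45.3 0.0
```

>>> send_rows(
  plan=[0.0009, -0.0014, 0.04, 0, 0, 0, 0.0009, -0.0014, 0.08, 0, 0, 0, 0.0009, -0.0014, 0.1, 0, 0, 0, 0.0009, -0.0014, 0.1105, 0, 0, 0, 0.0009, -0.0014, 0.1105, 0, 0, 0],
)

```text
time_s: 24.02
tool_pos: [612.4, -264.4, 9.7]
tcp_rot: [0.474, 3.103, 0.004]
force: [-0.1, -0.1, -0.0]
finger_gap: 45.0
grasp_force: 0.0
```

>>> send_rows(
  plan=[0, 0, 0, 0, 0, 0, 0, 0, 0, 0, 0, 0, 0, 0, 0, 0, 0, 0, 0, 0, 0, 0, 0, 0],
  fingers=0.005,
)

```text
time_s: 24.52
tool_pos: [613.6, -265.3, 11.4]
tcp_rot: [0.475, 3.1, 0.003]
force: [-0.8, 1.1, 5.3]
finger_gap: 17.7
grasp_force: 58.7
```

Run:
```python
from g import *
state(); save([612.3,-264.3,10.5],down(72.5)); A=down(72.5)
go([([612.3,-264.3,100],A),([580,-110,185],A),([549.2,38.5,185],A)],step=52,settle=4)
```

```text
t 24.52 pos [ 613.6 -265.3   11.4] err [ 1.000e-01 -1.000e+00 -1.086e+02] rot [ 0.07 -0.33  0.09] q [-0.41  0.65 -0.1   0.82  0.   -0.11] F [-0.8  1.1  5.3] gap 17.7 58.7
[0, 0, -0.0448, 0, 0, 0, 0, 0, -0.0895, 0, 0, 0, 0.0193, 0.0344, -0.1108, 0, 0, 0, 0.0386, 0.0687, -0.132, 0, 0, 0, 0.0579, 0.1031, -0.1532, 0, 0, 0]
[0.0193, 0.0343, -0.0213, 0, 0, 0, 0.044, 0.0785, -0.0213, 0, 0, 0, 0.0687, 0.1226, -0.0213, 0, 0, 0, 0.0933, 0.1667, -0.0213, 0, 0, 0, 0.0933, 0.1667, -0.0213, 0, 0, 0]
[0, 0, 0, 0, 0, 0, 0, 0, 0, 0, 0, 0, 0, 0, 0, 0, 0, 0]
```

>>> send_rows(
  plan=[0, 0, -0.02, 0, 0, 0, 0, 0, -0.0548, 0, 0, 0, 0, 0, -0.0895, 0, 0, 0, 0, 0, -0.0895, 0, 0, 0],
)

```text
time_s: 25.02
tool_pos: [614.5, -266.3, 102.4]
tcp_rot: [0.475, 3.096, 0.001]
force: [0.4, 0.5, -2.2]
finger_gap: 18.2
grasp_force: 58.7
```

Run:
```python
from g import *
s=sensors.sense();t=s['tool_pos'];print(t,s['finger_gap'],s['force'])
for n in('scene','side'):
  p=cloud(snap(n,n+'15.png')).reshape(-1,3);d=np.hypot(p[:,0]-612.5,p[:,1]+264.3)
  k=(d<36)&(p[:,2]>t[2]-25)&(p[:,2]<t[2]+2);h=p[k];print(n,k.sum(),((h.min(0)+h.max(0))/2).round(1),h[:,2].min(),cv2.minEnclosingCircle(h[:,:2].astype(np.float32)))
  k=(d<33)&(d>14)&(p[:,2]>t[2]-7)&(p[:,2]<t[2]+2);h=p[k];A=np.c_[h[:,:2]-[612.5,-264.3],np.ones(len(h))];print(np.linalg.lstsq(A,h[:,2],rcond=None)[0].round(3))
a=cv2.imread('pics/scene15.png')[220:340,120:280];b=cv2.imread('pics/side15.png')[190:310,300:460]
cv2.imwrite('pics/v15.png',cv2.resize(np.hstack([a,b]),(800,300)))
```

```text
[ 614.52702237 -266.31991118  102.39473158] 18.172519614921235 [ 0.43133464  0.4583766  -2.1972375 ]
scene 550 [ 614.2 -265.8   96.9] 89.45745377579028 ((614.0146484375, -266.305908203125), 33.06473922729492)
[ 3.0000e-03 -4.0000e-03  9.7812e+01]
side 379 [ 611.2 -265.8   95.8] 87.45637364410658 ((611.17919921875, -265.7389221191406), 33.29694366455078)
[ 1.0000e-03 -2.0000e-03  9.7557e+01]
```

View pics/v15.png

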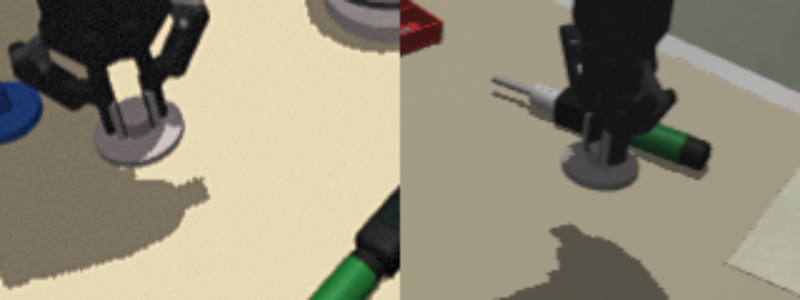

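The disc is held level (slope about 0.003), seen at (138,130) in the left half of the composite. Its underside is 12.6 mm below the TCP. Next I'll carry it over the nest.

Run:
```python
from g import *
A=down(72.5); save([612.3,-264.3,100],A)
go([([580,-110,185],A),([549.2,38.5,160],A)],step=52,settle=4)
```

```text
[0.0193, 0.0344, -0.0213, 0, 0, 0, 0.0386, 0.0687, -0.0425, 0, 0, 0, 0.0579, 0.1031, -0.0638, 0, 0, 0, 0.0772, 0.1374, -0.085, 0, 0, 0, 0.1019, 0.1816, -0.0767, 0, 0, 0]
[0.0247, 0.0441, 0.0084, 0, 0, 0, 0.0493, 0.0882, 0.0167, 0, 0, 0, 0.0493, 0.0882, 0.0167, 0, 0, 0, 0.0493, 0.0882, 0.0167, 0, 0, 0, 0.0493, 0.0882, 0.0167, 0, 0, 0]
[0, 0, 0, 0, 0, 0]
```

>>> send_rows(
  plan=[0.0193, 0.0344, -0.0213, 0, 0, 0, 0.0386, 0.0687, -0.0425, 0, 0, 0, 0.0579, 0.1031, -0.0638, 0, 0, 0, 0.0772, 0.1374, -0.085, 0, 0, 0, 0.1019, 0.1816, -0.0767, 0, 0, 0],
)

```text
time_s: 25.75
tool_pos: [569.8, -60.8, 176.5]
tcp_rot: [0.477, 3.1, 0.004]
force: [0.3, 0.9, -2.0]
finger_gap: 17.6
grasp_force: 58.8
```

>>> send_rows(
  plan=[0.0247, 0.0441, 0.0084, 0, 0, 0, 0.0493, 0.0882, 0.0167, 0, 0, 0, 0.0493, 0.0882, 0.0167, 0, 0, 0, 0.0493, 0.0882, 0.0167, 0, 0, 0, 0.0493, 0.0882, 0.0167, 0, 0, 0],
)

```text
time_s: 26.38
tool_pos: [548.6, 36.4, 159.0]
tcp_rot: [0.478, 3.103, 0.003]
force: [-0.8, 1.1, -1.1]
finger_gap: 17.8
grasp_force: 59.0
```

>>> send_rows(
  plan=[0, 0, 0, 0, 0, 0, 0, 0, 0, 0, 0, 0],
)

```text
time_s: 26.62
tool_pos: [548.7, 36.7, 159.5]
tcp_rot: [0.477, 3.102, 0.004]
force: [0.1, 0.8, -2.2]
finger_gap: 18.0
grasp_force: 59.0
```

```bash
cat > d.py <<'E'
from g import *
def disc():
  s=sensors.sense();t=s['tool_pos'];print(t.round(1),s['force'].round(1))
  for n in('scene','side'):
    x=snap(n);p=cloud(x).reshape(-1,3);p=p[~np.isnan(p).any(1)];d=np.hypot(p[:,0]-549.2,p[:,1]-38.5)
    k=(d<38)&(p[:,2]>t[2]-16)&(p[:,2]<t[2]-2);h=p[k];c=cv2.minEnclosingCircle(h[:,:2].astype(np.float32))
    k=(d<56)&(p[:,2]>109)&(p[:,2]<115);e=cv2.minEnclosingCircle(p[k][:,:2].astype(np.float32))
    print(n,len(h),'disc',np.round(c[0],1),round(c[1],1),'z',h[:,2].min().round(1),'nest',np.round(e[0],1),round(e[1],1),'diff',np.subtract(e[0],c[0]).round(1))
E
python3 -c "import d;d.disc()"
```

```text
[548.7  36.7 159.5] [ 0.1  0.8 -2.2]
scene 295 disc [549.8  36.4] 32.6 z 146.3 nest [549.5  36.3] 53.1 diff [-0.3 -0.1]
side 205 disc [548.1  34.5] 33.3 z 149.2 nest [548.9  36.9] 53.7 diff [0.8 2.5]
```

>>> send_rows(
  plan=[0, 0.0015, 0.015, 0, 0, 0, 0, 0.0015, 0.028, 0, 0, 0, 0, 0.0015, 0.028, 0, 0, 0, 0, 0.0015, 0.028, 0, 0, 0],
)

```text
time_s: 27.22
tool_pos: [548.9, 39.0, 131.2]
tcp_rot: [0.475, 3.103, 0.004]
force: [0.7, -0.9, -1.5]
finger_gap: 18.0
grasp_force: 59.0
```

```bash
python3 -c "import d;d.disc()"
```

```text
[548.9  39.  131.2] [ 0.7 -0.9 -1.5]
scene 286 disc [550.2  38.3] 32.8 z 118.7 nest [549.6  36.8] 52.7 diff [-0.6 -1.6]
side 166 disc [548.   40.5] 35.6 z 115.6 nest [549.   37.6] 54.6 diff [ 1.1 -2.8]
```

>>> send_rows(
  plan=[0, -0.0007, 0.004, 0, 0, 0, 0, -0.0007, 0.007, 0, 0, 0, 0, -0.0007, 0.009, 0, 0, 0, 0, -0.0007, 0.009, 0, 0, 0],
)

```text
time_s: 27.82
tool_pos: [548.7, 38.3, 122.3]
tcp_rot: [0.475, 3.103, 0.004]
force: [-0.1, 1.0, -2.3]
finger_gap: 17.9
grasp_force: 59.0
```

>>> send_rows(
  plan=[0, 0, 0.0025, 0, 0, 0, 0, 0, 0.0045, 0, 0, 0, 0, 0, 0.0045, 0, 0, 0],
)

```text
time_s: 28.2
tool_pos: [548.7, 38.3, 117.8]
tcp_rot: [0.475, 3.103, 0.004]
force: [-0.6, 0.7, -2.5]
finger_gap: 18.0
grasp_force: 59.0
```

```bash
python3 -c "import d;d.disc()"
```

```text
[548.7  38.3 117.8] [-0.6  0.7 -2.5]
scene 305 disc [549.1  38.7] 37.9 z 104.6 nest [547.7  36. ] 54.2 diff [-1.4 -2.7]
side 215 disc [549.2  38.4] 37.9 z 102.2 nest [548.9  37.9] 53.3 diff [-0.3 -0.5]
```

>>> send_rows(
  plan=[0, 0, 0.001, 0, 0, 0, 0, 0, 0.001, 0, 0, 0],
)

```text
time_s: 28.55
tool_pos: [548.8, 38.3, 117.0]
tcp_rot: [0.475, 3.103, 0.004]
force: [-0.7, -0.2, -2.2]
finger_gap: 18.0
grasp_force: 59.0
```

>>> send_rows(
  plan=[0, 0, 0, 0, 0, 0, 0, 0, 0, 0, 0, 0, 0, 0, -0.03, 0, 0, 0, 0, 0, -0.07, 0, 0, 0, 0, 0, -0.11, 0, 0, 0],
  fingers=0.04,
)

```text
time_s: 29.18
tool_pos: [548.5, 38.1, 228.3]
tcp_rot: [0.475, 3.103, 0.004]
force: [0.4, -0.4, -0.1]
finger_gap: 40.1
grasp_force: 0.0
```

Run:
```python
from g import *
s=sensors.sense();print(s['time_s'],s['tool_pos'])
P=cloud(snap('wrist','w16.png')).reshape(-1,3);P=P[~np.isnan(P).any(1)];d=np.hypot(P[:,0]-549,P[:,1]-38.5)
f=lambda h:(len(h),cv2.minEnclosingCircle(h[:,:2].astype(np.float32)))
h=P[(d<15)&(P[:,2]>122)&(P[:,2]<130)];print('boss',f(h),h[:,2].mean())
h=P[(d<30)&(d>14)&(P[:,2]>105)&(P[:,2]<118)];A=np.c_[h[:,:2]-[549,38.5],np.ones(len(h))];print('disc',np.linalg.lstsq(A,h[:,2],rcond=None)[0].round(3),f(h))
h=P[(d>37)&(d<56)&(P[:,2]>108)&(P[:,2]<116)];print('cheeks',f(h),h[:,2].mean())
```

```text
29.175 [548.49182502  38.08268678 228.30196705]
boss (488, ((546.9951782226562, 38.388736724853516), 11.097256660461426)) 126.44692718395545
disc [-2.000e-03 -1.000e-03  1.126e+02] (2500, ((549.0017700195312, 38.4873161315918), 29.9818058013916))
cheeks (3043, ((547.8832397460938, 37.96285629272461), 52.23185729980469)) 112.59199132692443
```

View pics/w16.png

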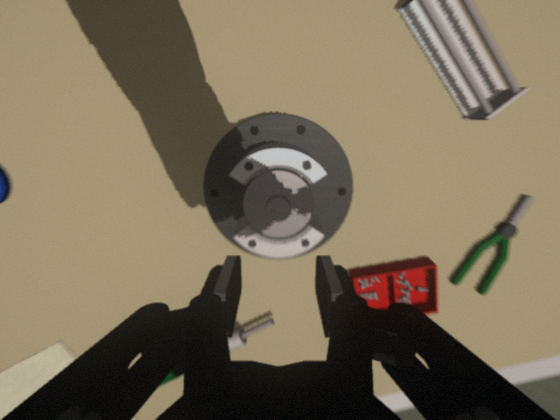

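The cover disc sits level inside the nest at (278,203). Its top is at 112.6 mm, the same as the cheeks, and it is about 1 mm off centre. The gripper is clear, so I'm handing in.

```bash
python3 -c "
from station import job
print(job.close_job())"
```

```text
the job is handed in; nothing more can be done
None
```

The electromagnet is built up in the nest and handed in at about 29 s: core plate down, coil seated over the core, and cover disc level and flush with the cheeks (about 1 mm off centre by the wrist camera). The hand-in gave no verdict.

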